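# Book a part-filled tube rack into its shipping carton with the hand scanner

### The job

Lift the hand-held barcode scanner up and off its forked bracket and scan first the label on the part-filled tube rack (only five tubes; never the full rack's), then the one on the carton's half-open flap. For each, point the window at the middle of the label, square to it, its wide side along the label's long side, 5 to 10 cm away, and hold it still for a good second. Then hang the scanner back on the bracket it came from and let go; do not disturb the torch beside it, the bottle, the jar, the label roll or the flap.

Things in the scene. Friction and masses are not known exactly. Their poses are not given: they have to be found in the camera images.
- scanner: Black hand scanner, loose, 0.18 kg, 163 mm long, hanging upright by its collar on either bracket. Origin at the middle of the window, its lowest face; z runs up the scanner (it scans along -z), y along the wide window. Going up: head 34 (x) x 60 (y), z 0 to 36; neck 20 x 24, to z 85; collar 30 x 52, to z 93; grip 22 (x) x 26 (y), to z 163 mm.
- scanner_collar (a point): Centre of the underside of the scanner's collar, 85 mm above the window; the collar rests on the bracket's arms. The head is wider than the bracket's gap, so the scanner comes off by raising it 15 to 35 mm, then moving it out along the stand's -x.
- stand: Fixed grey stand, base 120 (x) x 180 (y) mm, origin under its middle; back panel at x 39 to 51, up to z 150. Two brackets at y -45 and +45, one for the scanner, one for the torch (both at about x 0): two arms along x, 8 mm square, 21 mm either side of the bracket's middle (gap 34), ending at x -31, top at z 130; a lip at the front (x -31 to -23) up to z 142 mm.
- torch: Loose aluminium torch hanging on the other bracket, round head 38 mm across and round grip 24 mm across, 148 mm long; origin at its lowest face, z up. Leave alone.
- rack_few: Fixed white tube rack 130 (y) mm wide, 55 mm high, with only five red-capped tubes (tops at 106 mm); origin under its middle; block at x -25 to +65 mm, sloping label plate on its -x side. To be scanned.
- label_few: White barcode label 36 x 70 mm on the part-filled rack's front plate, which leans back 0.45 rad from horizontal, facing up and towards the rack's -x. Origin at the centre of the label's face; z points straight out of the face, y along its long (70 mm) side, x up the slope away from the robot.
- rack_full: Fixed rack of the same make but full, with 20 red-capped tubes (tops at 106 mm). Not to be scanned.
- label_full: The same kind of label on the full rack. Not to be scanned. Origin at the centre of the label's face; z points straight out of the face, y along its long (70 mm) side, x up the slope away from the robot.
- carton: Fixed white open carton 130 (x) x 150 (y) x 80 mm, origin under its middle; a stiff white flap 125 x 148 mm is hinged on its near (-x) upper edge and stands half open by 0.15 to 0.5 rad, its far edge raised.
- label_carton: White barcode label 36 x 70 mm on the upper face of the carton's flap, 60 mm from the hinge, tilted as the flap is. Origin at the centre of the label's face; z points straight out of the face, y along its long (70 mm) side, x up the slope away from the robot.
- sanitiser: Loose bottle, 52 mm across, 160 mm high, origin under its middle. Leave alone.
- jar: Loose white jar, 60 mm across, 100 mm high, origin under its middle. Leave alone.
- roll: Loose roll of labels lying flat, 76 mm across, 40 mm high, origin under its middle. Leave alone.

How it is judged:
By the outcome, as a careful person would: the job done as asked, in the order asked, and still so for the second after the job is handed in, with the robot touching nothing.
It also fails if it takes over 72 s, if anything falls off the work surface, if the arm or the gripper's body presses on something with over 40 N, if the wrist force passes 120 N, or if a joint passes its speed limit or range.

### The arm

A 7-joint arm with a two-finger parallel gripper is mounted at the origin on the work surface. World frame = base frame: x ahead of the robot, y to its left, z up, the work surface at z = 0. Lengths are in mm, angles in rad, forces in N, time in s.
With the tool pointing down it reaches from about 425 to 950 mm from the base axis. Payload 16.7 kg.
Tool frame: the origin (TCP) lies on the centre line of the jaws, within the pads' length; the fingertips stand 11 mm ahead of it and the grasp point (between the pads) lies 8 mm behind it; z points along the fingers, y is the direction in which the jaws open and shut (so a half turn about z gives the same grasp; the last joint's range is limited). The gripper opens to 94 mm and grips with 3 to 60 N. Pads are 16 mm wide; open, the fingers measure 119 mm over their backs; the gripper's body (75 mm by 177 mm) begins 78 mm behind the grasp point.
Start: joints at [1.099, 0.426, 0.074, 1.606, -0.034, 1.111, -0.067], TCP at [213.454, -640.321, 195.367] pointing down, gripper open.
Joint ranges: [-2.85, 2.85], [-0.5, 2.14], [-1.23, 1.37], [0.21, 2.46], [-1.02, 4.16], [0.16, 2.05], [-2.73, 2.73]. Speed limits (rad/s): [1.89, 1.89, 2.39, 2.39, 3.01, 3.01, 3.01].

### API

Orientations are given as a unit quaternion [x, y, z, w].
In Python, from rig import ctrl gives the robot as it stands. The module is installed in compiled form; this text tells all that it offers.
- The arm moves only by the tool move_arm, never from a script. Its argument "moves" is a list that holds one entry, the list of rows, each a list of 6 numbers: the shift along the tool's x, y, z each as a share of 15 cm, from -1 to 1, then the turn, a rotation vector about the tool's x, y, z each as a share of pi/2 rad, from -1 to 1. A call has 1 to 5 rows; each row is the pose to reach, as a shift and turn from the pose commanded when the call began, along the tool's axes at that moment; what a row does not reach only later rows make up. A row lasts 1/10 s, in which the tool goes at most 50 mm and 8.59 degrees, less where a joint would pass 70% of its speed; a pose out of reach is approached as far as the arm can. A call with a number of a shift or a turn outside -1 to 1 is refused whole. A call with a gripper value outside its range is refused whole. "grip" is the opening, from 0 (shut) to 1 (fully open), set as the call begins (left out, the last holds). The fingers move at their own pace and stop on an object; "force" is the grip in N (left out, the last holds). Time passes only in rows, so rows that repeat a pose let the fingers close. It gives the time, the measured TCP pose, the force and the opening at its end, in the units of the state.
- ctrl.read_state(): the state, without advancing time (a new reading comes with each control period).
- ctrl.camera(name): name is "scene" or "top" or "wrist"; returns the picture (480x640x3 uint8, blue, green, red); there is no depth.
- ctrl.calibration(name): a dict with "fx", "fy", "cx", "cy" (pixels), "k1" (the pictures are not rectified: a ray, as slopes to the right and down, at radius r is drawn at 1 + k1 r^2 times it, then the intrinsics apply), "R" (3x3) and "t" (3): a world point X has camera coordinates R X + t. Camera axes: x right, y down, z forward; pixel columns grow to the right and rows downward; lengths in mm; the calibration is good to about 2 mm. A picture is of the moment at which its call begins: read the wrist's pose just before it. calibration takes no time and is no camera call; for the wrist camera it gives the pose at the moment of the call.
- ctrl.hand_in(): hands the job in, once; it reports no verdict.
The state is a dict: "time": time; "joint_positions": joint angles; "dq": joint speeds; "effort": joint torques, N m; "eef_pos": TCP position; "orientation": TCP orientation; "force": force on the tool from outside, world axes, zero at the start; "torque": the same for the moment, N m; "grip_width": opening from 0.0 (shut) to 1.0 (fully open).
Only numpy, scipy, OpenCV 4.12 (cv2) and the standard library are available. Lean on these libraries where they do the work, as an engineer would, in place of code of your own. Each camera call takes 0.05 s, during which the arm holds its last target.

## Working session

There is one attempt and no reset: what is moved stays moved. The work goes in short steps, Python scripts to look and compute and a tool call to move; the robot and the scene stay as the last step left them, time stands still between calls to the robot, and variables do not carry over. Pictures are saved under pics/ and viewed, and the job is handed in when it is done.

Besides the shell and the picture viewer there is one more tool, called after "Call:" as name(argument=value, ...), one argument or row to a line, values as JSON. move_arm: Moves the arm, as the interface text tells. Its arguments: {"type":"object","properties":{"moves":{"type":"array"},"grip":{"type":"number"},"force":{"type":"number"}},"required":["moves"]}

```bash
ls; mkdir -p pics; python3 - <<'E'
from rig import ctrl
import cv2
for n in ("scene","top","wrist"):
    c=ctrl.calibration(n); print(n,{k:(v if not hasattr(v,'round') else v) for k,v in c.items()})
    cv2.imwrite(f"pics/{n}0.png",ctrl.camera(n))
print(ctrl.read_state())
E
```

```text
pics
scene {'fx': 435.284501853863, 'fy': 435.284501853863, 'cx': 317.16719525684243, 'cy': 240.0989706730645, 'k1': -0.09102747151268296, 'R': array([[-0.9010195 ,  0.43345374, -0.01678429],
       [ 0.34317474,  0.68862202, -0.6387729 ],
       [-0.26532047, -0.58130678, -0.76921224]]), 't': array([ 532.38252609, -140.72661059, 1271.05172804])}
top {'fx': 453.0212510124609, 'fy': 453.0212510124609, 'cx': 318.16634494476915, 'cy': 234.63211840844588, 'k1': 0.034817910401133585, 'R': array([[ 0.0054798 , -0.999619  ,  0.02705244],
       [-0.98133381, -0.01057618, -0.1920211 ],
       [ 0.19223405, -0.02549524, -0.98101787]]), 't': array([  -9.63317113,  568.74306419, 1005.79951595])}
wrist {'fx': 352.9704533989747, 'fy': 352.9704533989747, 'cx': 317.9264793187721, 'cy': 244.51928284421834, 'k1': 0.00963924411189055, 'R': array([[ 0.31573951, -0.94884309, -0.00231261],
       [-0.91287539, -0.30443373,  0.27199012],
       [-0.25877998, -0.08376691, -0.96229727]]), 't': array([-673.75235329,  -28.30642282,  392.16860187])}
{'time': 0.15, 'joint_positions': array([ 1.09949986,  0.4266244 ,  0.0738604 ,  1.60643544, -0.03407096,
        1.11082763, -0.06709724]), 'dq': array([-0.00021999, -0.00064109,  0.00032372, -0.00081274, -0.00084007,
        0.00074839,  0.00124125]), 'effort': array([ 4.67459482e-03, -9.36286497e+01,  3.66923824e+00, -4.54418886e+01,
       -4.88472730e-02,  1.80737092e-02,  8.33261788e-05]), 'eef_pos': array([ 213.33659971, -640.02878848,  194.82341318]), 'orientation': array([ 9.87085203e-01,  1.60195300e-01, -1.30375614e-04, -5.01258528e-04]), 'force': array([ 0.29840207, -0.44905223,  0.21877264]), 'torque': array([ 0.01385596, -0.00683382, -0.01930437]), 'grip_width': 1.0050953444134592}
```

View pics/scene0.png

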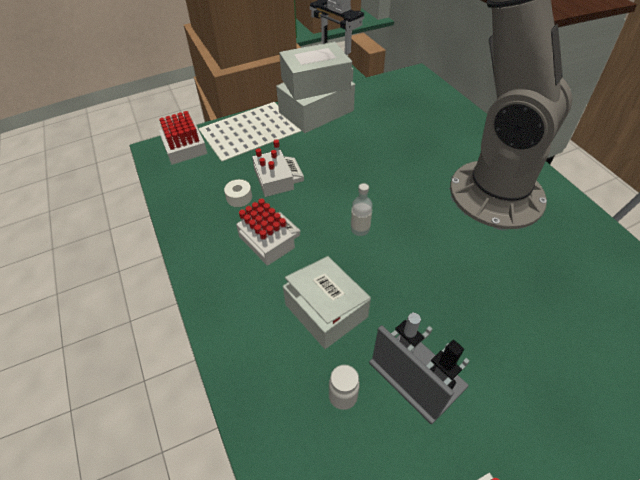

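View pics/top0.png

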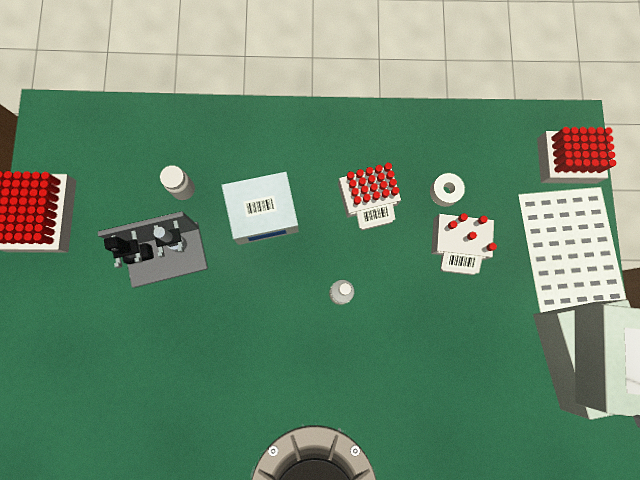

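View pics/wrist0.png

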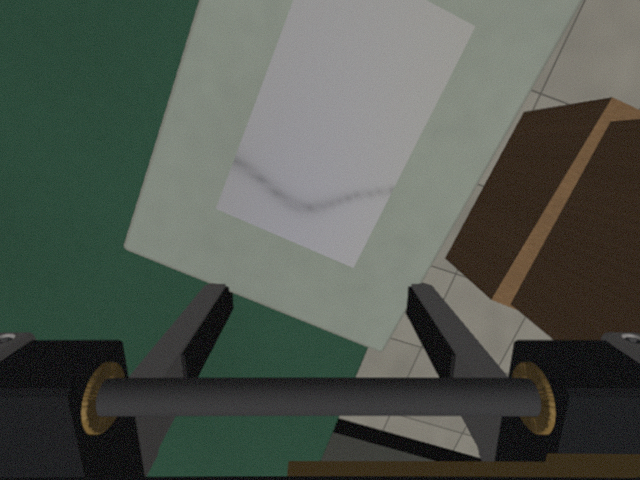

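```bash
cat > h.py <<'E'
import numpy as np, cv2
from rig import ctrl
from scipy.spatial.transform import Rotation as Rot
C={n:ctrl.calibration(n) for n in("scene","top")}
def cal(n): return C[n] if n in C else n
def ray(n,uv):
    c=cal(n); d=np.array([(uv[0]-c['cx'])/c['fx'],(uv[1]-c['cy'])/c['fy']]); s=d.copy()
    for _ in range(20): s=d/(1+c['k1']*(s@s))
    v=c['R'].T@np.array([s[0],s[1],1.]); return -c['R'].T@c['t'], v/np.linalg.norm(v)
def onz(n,uv,z):
    o,v=ray(n,uv); return o+v*(z-o[2])/v[2]
def proj(n,X):
    c=cal(n); p=c['R']@np.asarray(X,float)+c['t']; s=p[:2]/p[2]; s=s*(1+c['k1']*(s@s))
    return np.array([c['fx']*s[0]+c['cx'],c['fy']*s[1]+c['cy']])
def tri(obs):
    A=np.zeros((3,3));b=np.zeros(3);L=[]
    for n,uv in obs:
        o,v=ray(n,uv);M=np.eye(3)-np.outer(v,v);A+=M;b+=M@o;L.append((o,M))
    X=np.linalg.solve(A,b); return X,[np.linalg.norm(M@(X-o)) for o,M in L]
E
python3 - <<'E'
import cv2
t=cv2.imread('pics/top0.png'); s=cv2.imread('pics/scene0.png')
def crop(im,x,y,w,h,n,f): cv2.imwrite(n,cv2.resize(im[y:y+h,x:x+w],None,fx=f,fy=f,interpolation=cv2.INTER_CUBIC))
crop(t,85,195,130,100,'pics/t_stand.png',6)
crop(s,360,300,120,120,'pics/s_stand.png',5)
crop(t,215,160,300,130,'pics/t_lab.png',2.6)
crop(s,230,130,150,220,'pics/s_lab.png',2.7)
E
```

```text
(no output)
```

View pics/t_stand.png

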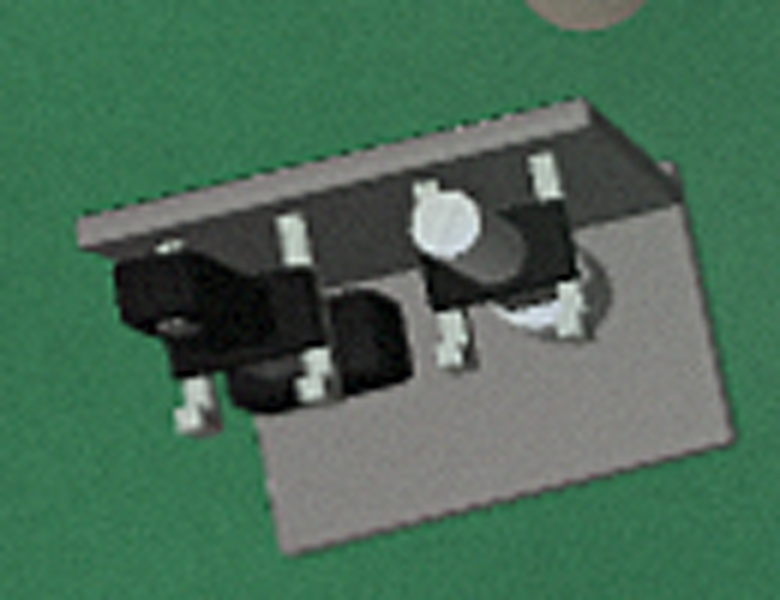

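View pics/s_stand.png

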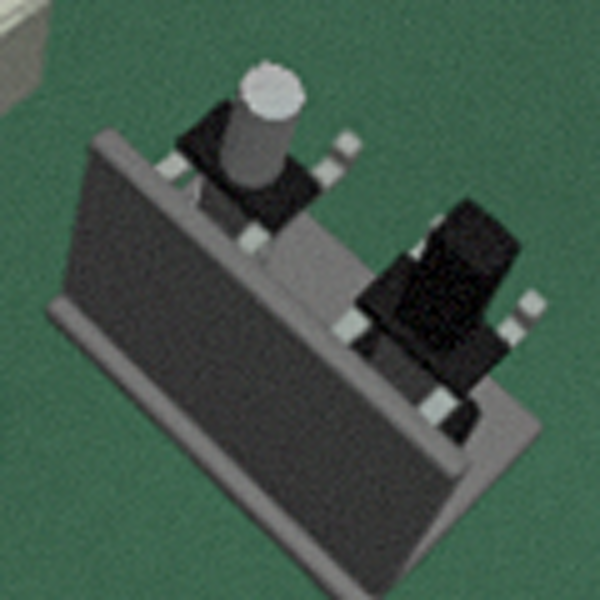

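View pics/t_lab.png

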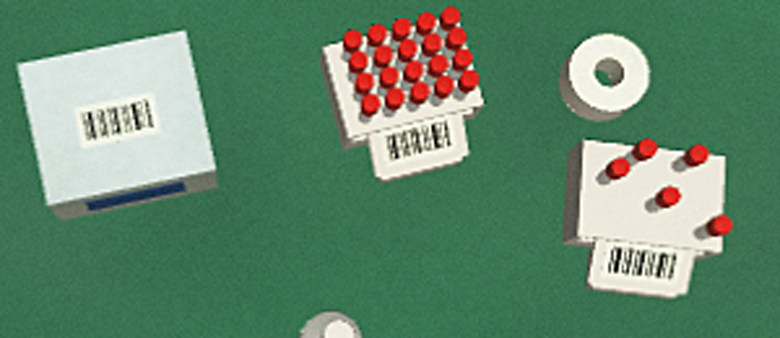

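View pics/s_lab.png

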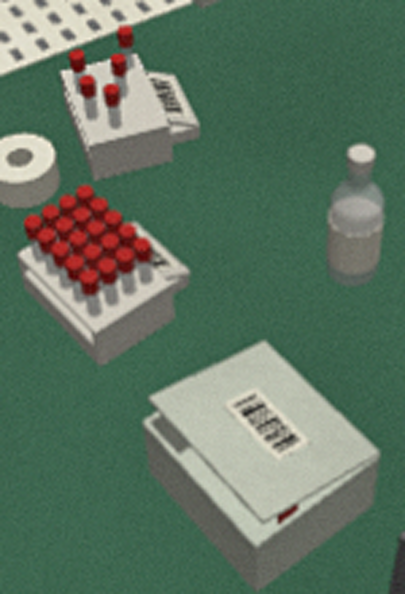

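```bash
cat > m.py <<'E'
from h import *
def T(p): return ((p[0]+.5)/6-.5+85,(p[1]+.5)/6-.5+195)
def S(p): return ((p[0]+.5)/5-.5+360,(p[1]+.5)/5-.5+300)
P={k:onz('top',T(p),150) for k,p in dict(Lb=(78,220),Lf=(82,248),Rb=(587,98),Rf=(590,127)).items()}
for k,v in P.items(): print(k,v.round(1))
Q={k:onz('scene',S(p),150) for k,p in dict(Rb=(108,128),Lb=(467,460)).items()}
for k,v in Q.items(): print('scene',k,v.round(1))
print('tri R',tri([('top',T((588,112))),('scene',S((104,133)))]))
for z in(5,10): 
    a,b=onz('top',T((288,553)),z),onz('top',T((733,440)),z); print('base front',a.round(1),b.round(1),np.linalg.norm(a-b))
# scanner top centre, z=208
print('scannertop top',onz('top',T((155,290)),208).round(1),'scene',onz('scene',S((480,238)),208).round(1), tri([('top',T((155,290))),('scene',S((480,238)))]))
for n,p in dict(l1=(192,385),l2=(315,360),l3=(455,325),l4=(570,295)).items(): print('lip',n,onz('top',T(p),142).round(1))
E
python3 m.py
cat > lab.py <<'E'
from h import *
t=cv2.imread('pics/top0.png'); s=cv2.imread('pics/scene0.png')
def T(p): return ((p[0]+.5)/2.6-.5+215,(p[1]+.5)/2.6-.5+160)
def S(p): return ((p[0]+.5)/2.7-.5+230,(p[1]+.5)/2.7-.5+130)
tc=dict(c1=(74,106),c2=(153,92),c3=(161,129),c4=(83,147)); sc=dict(c2=(225,400),c1=(283,455),c4=(308,440),c3=(258,388))
print('carton')
for k in tc: X,e=tri([('top',T(tc[k])),('scene',S(sc[k]))]); print(k,X.round(1),np.round(e,1))
ft=dict(fl=(18,63),fr=(186,31),nr=(216,176),nl=(48,206)); fs=dict(fr=(148,400),nr=(265,341),nl=(379,456),fl=(265,521))
F={}
for k in ft: X,e=tri([('top',T(ft[k])),('scene',S(fs[k]))]); F[k]=X;print(k,X.round(1),np.round(e,1))
print('w',np.linalg.norm(F['fl']-F['fr']),np.linalg.norm(F['nl']-F['nr']),'l',np.linalg.norm(F['fl']-F['nl']),np.linalg.norm(F['fr']-F['nr']))
E
python3 lab.py
python3 - <<'E'
import cv2
t=cv2.imread('pics/top0.png'); s=cv2.imread('pics/scene0.png')
def crop(im,x,y,w,h,n,f): cv2.imwrite(n,cv2.resize(im[y:y+h,x:x+w],None,fx=f,fy=f,interpolation=cv2.INTER_CUBIC))
crop(t,425,205,80,75,'pics/t_few.png',8)
crop(s,245,135,65,65,'pics/s_few.png',8)
E
```

```text
Lb [552.5 458.  150. ]
Lf [542.6 455.7 150. ]
Rb [598.5 286.5 150. ]
Rf [588.  284.8 150. ]
scene Rb [589.6 287.3 150. ]
scene Lb [544.3 457.1 150. ]
tri R (array([592.69074561, 287.03060244, 148.78748878]), [np.float64(1.34704313874646), np.float64(1.347043138746403)])
base front [448.6 431.2   5. ] [494.4 260.6   5. ] 176.68966660741052
base front [448.2 429.4  10. ] [493.8 259.5  10. ] 175.88003896504614
scannertop top [518.  404.7 208. ] scene [518.3 406.5 208. ] (array([517.93204731, 405.71417847, 206.43920783]), [np.float64(0.5107904607898076), np.float64(0.5107904607897112)])
lip l1 [496.  417.4 142. ]
lip l2 [505.1 376.3 142. ]
lip l3 [517.9 329.2 142. ]
lip l4 [529.  290.2 142. ]
carton
c1 [632.1 167.3 107.7] [3.4 3.4]
c2 [648.1  98.6 104.3] [1.5 1.5]
c3 [616.5  92.5  94.3] [2.9 2.9]
c4 [601.4 158.3  94.3] [0.4 0.4]
fl [670.5 215.6 110. ] [1.9 1.9]
fr [704.4  70.8 104.1] [1.1 1.1]
nr [581.1  42.2  78.2] [0.5 0.5]
nl [551.8 189.   78.7] [0.5 0.5]
w 148.8352876359526 149.6606321290233 l 125.58074739362482 129.20005211732106
```

View pics/t_few.png

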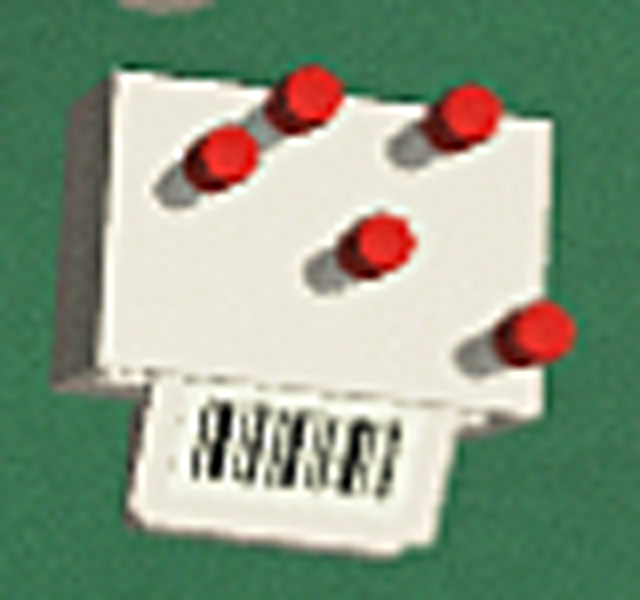

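View pics/s_few.png

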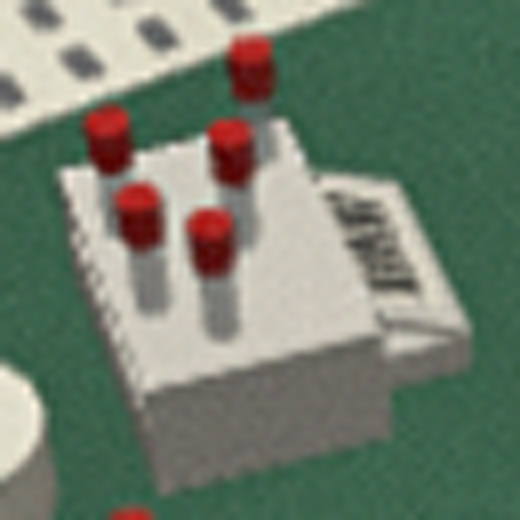

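```bash
cat > few.py <<'E'
from h import *
def T(p): return ((p[0]+.5)/8-.5+425,(p[1]+.5)/8-.5+205)
def S(p): return ((p[0]+.5)/8-.5+245,(p[1]+.5)/8-.5+135)
X,e=tri([('top',T((297,449))),('scene',S((374,242)))]); print('bars c',X.round(1),e)
pt=dict(ul=(155,375),ur=(455,408),ll=(135,520),lr=(405,552)); 
# rack top corners z=55
R={k:onz('top',T(p),55) for k,p in dict(fl=(118,70),fr=(552,120),nr=(540,415),nl=(100,370)).items()}
for k,v in R.items(): print(k,v.round(1))
print('y dir',(R['fl']-R['fr']),(R['nl']-R['nr']),'x',R['fl']-R['nl'],R['fr']-R['nr'])
for k,v in R.items(): print(k,proj('scene',v))
m=sum(R.values())/4; print('mid',m)
b=[onz('top',T(p),30) for p in((190,475),(390,495),(205,400),(400,425))]
print('bars dir',b[0]-b[1],b[2]-b[3])
for k,p in pt.items():
  for z in (10,20,40,50): print(k,z,onz('top',T(p),z).round(1))
E
python3 few.py
```

```text
bars c [ 512.  -344.6   38.6] [np.float64(1.1861015001248196), np.float64(1.186101500124829)]
fl [ 623.6 -292.7   55. ]
fr [ 609.7 -420.9   55. ]
nr [ 521.4 -411.2   55. ]
nl [ 533.3 -283.3   55. ]
y dir [ 13.82752019 128.16492552   0.        ] [ 11.92687415 127.95304273   0.        ] x [90.26671651 -9.42653521  0.        ] [88.36607047 -9.638418    0.        ]
fl [261.83916457 182.60486372]
fr [251.04685959 155.47679856]
nr [279.1840972 148.8211172]
nl [292.245306   174.91814657]
mid [ 572.00312648 -352.0127617    55.        ]
bars dir [ 5.36636315 59.28242002  0.        ] [ 6.92842438 57.93136674  0.        ]
ul 10 [ 539.2 -313.2   10. ]
ul 20 [ 537.6 -310.1   20. ]
ul 40 [ 534.4 -303.9   40. ]
ul 50 [ 532.8 -300.9   50. ]
ur 10 [ 530.  -404.2   10. ]
ur 20 [ 528.5 -400.3   20. ]
ur 40 [ 525.5 -392.4   40. ]
ur 50 [ 523.9 -388.5   50. ]
ll 10 [ 494.8 -305.    10. ]
ll 20 [ 493.6 -301.9   20. ]
ll 40 [ 491.2 -295.9   40. ]
ll 50 [ 490.  -292.9   50. ]
lr 10 [ 485.9 -386.2   10. ]
lr 20 [ 484.8 -382.4   20. ]
lr 40 [ 482.6 -374.9   40. ]
lr 50 [ 481.5 -371.2   50. ]
```

```bash
cat > go.py <<'E'
from h import *
import sys
def Rt(yaw,tilt=0):  # label-frame yaw; label z tilts towards label -x by tilt; tool x=label y, tool z=-n
    L=Rot.from_euler('z',yaw)*Rot.from_euler('y',-tilt)   # label axes
    M=L.as_matrix(); return np.c_[M[:,1],M[:,0],-M[:,2]]
def row(p,R):
    st=ctrl.read_state(); R0=Rot.from_quat(st['orientation']).as_matrix()
    d=R0.T@(np.array(p)-st['eef_pos'])/150; w=Rot.from_matrix(R0.T@R).as_rotvec()/(np.pi/2)
    print(st['time'],'pos',st['eef_pos'].round(1),'F',st['force'].round(1),'grip',round(st['grip_width'],3),'j',st['joint_positions'].round(2))
    print([float(x) for x in np.r_[d,w].round(4)])
if __name__=='__main__':
    a=[float(x) for x in sys.argv[1:]]
    row(a[:3],Rt(a[3],a[4] if len(a)>4 else 0))
E
python3 -c "
from h import *
t=lambda n,uv,z:print(n,onz('top',uv,z).round(1))
t('sanit top',(345,288),160); t('jar top',(173,176),100); t('roll',(449,187),40)"
python3 go.py 230 -640 330 -1.249
```

```text
sanit top [436.8 -58.2 160. ]
jar top [692.1 326.5 100. ]
roll [ 693.6 -323.9   40. ]
0.15 pos [ 213.3 -640.   194.8] F [ 0.3 -0.4  0.2] grip 1.005 j [ 1.1   0.43  0.07  1.61 -0.03  1.11 -0.07]
[0.1054, 0.034, -0.9012, -0.0007, 0.0001, -0.0]
```

Call:
move_arm(
  moves=[
    [[0.1,0.03,-0.3,0,0,0],[0.1,0.03,-0.6,0,0,0],[0.1,0.03,-0.9,0,0,0],[0.1,0.03,-0.9,0,0,0]],
  ],
  grip=0.6,
  force=35,
)

```text
time: 0.55
eef_pos: [229.8, -641.8, 337.0]
orientation: [0.987, 0.16, 0.001, 0.004]
force: [0.1, 0.2, -0.1]
grip_width: 0.695
```

```bash
python3 go.py 410 -490 335 -0.95
```

```text
0.55 pos [ 229.8 -641.8  337. ] F [ 0.1  0.2 -0.1] grip 0.695 j [ 1.07  0.35  0.08  1.41 -0.03  1.37 -0.09]
[1.4595, -0.5805, 0.0098, 0.0054, 0.0002, -0.1905]
```

Call:
move_arm(
  moves=[
    [[0.3,-0.05,0,0,0,-0.042],[0.6,-0.1,0,0,0,-0.084],[0.9,-0.15,0,0,0,-0.127]],
  ],
)

```text
time: 0.85
eef_pos: [351.1, -574.9, 330.2]
orientation: [0.966, 0.259, -0.0, -0.0]
force: [0.1, 0.2, -0.4]
grip_width: 0.602
```

Call:
move_arm(
  moves=[
    [[0.3,-0.05,0,0,0,-0.042],[0.6,-0.1,0,0,0,-0.084],[0.9,-0.15,0,0,0,-0.127]],
  ],
)

```text
time: 1.15
eef_pos: [457.1, -487.7, 330.1]
orientation: [0.935, 0.354, -0.0, -0.0]
force: [0.3, -0.5, 0.1]
grip_width: 0.599
```

Call:
move_arm(
  moves=[
    [[0.3,-0.03,0,0,0,-0.042],[0.6,-0.06,0,0,0,-0.084],[0.87,-0.13,0,0,0,-0.127],[0.87,-0.13,0,0,0,-0.127]],
  ],
)

```text
time: 1.55
eef_pos: [545.1, -382.0, 330.0]
orientation: [0.894, 0.449, 0.001, -0.001]
force: [0.5, 0.7, -0.1]
grip_width: 0.601
```

```bash
cat > snap.py <<'E'
from h import *
import sys,pickle
n=sys.argv[1]; c=ctrl.calibration('wrist'); im=ctrl.camera('wrist'); cv2.imwrite(f'pics/{n}.png',im); pickle.dump(c,open(f'pics/{n}.pkl','wb'))
E
python3 snap.py w_few; python3 go.py 410 -490 335 -0.65
```

```text
1.6 pos [ 543.  -385.3  330.1] F [-1.5 -0.7 -0.6] grip 0.6 j [ 0.65  0.34 -0.17  1.44  0.06  1.37 -0.17]
[-1.0909, -0.2884, -0.0339, -0.0004, -0.0007, 0.003]
```

View pics/w_few.png

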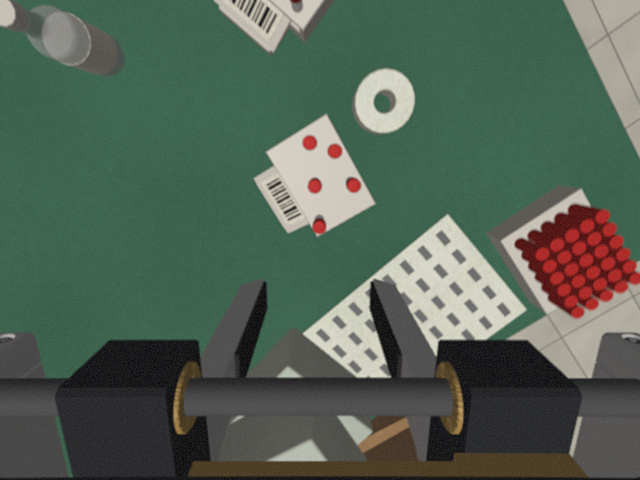

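```bash
python3 - <<'E'
from h import *
import pickle
C['w']=pickle.load(open('pics/w_few.pkl','rb'))
im=cv2.imread('pics/w_few.png'); cv2.imwrite('pics/w_few_c.png',cv2.resize(im[150:250,240:340],None,fx=6,fy=6,interpolation=cv2.INTER_CUBIC))
for z in(30,38,45): print(onz('w',(283,199),z).round(1))
def T(p): return ((p[0]+.5)/8-.5+425,(p[1]+.5)/8-.5+205)
print(tri([('w',(283,199)),('top',T((297,449)))]))
E
```

```text
[ 510.2 -346.1   30. ]
[ 511.5 -345.7   38. ]
[ 512.7 -345.3   45. ]
(array([ 512.30814779, -345.15245994,   40.45217734]), [np.float64(0.5522707276795955), np.float64(0.5522707276796105)])
```

View pics/w_few_c.png

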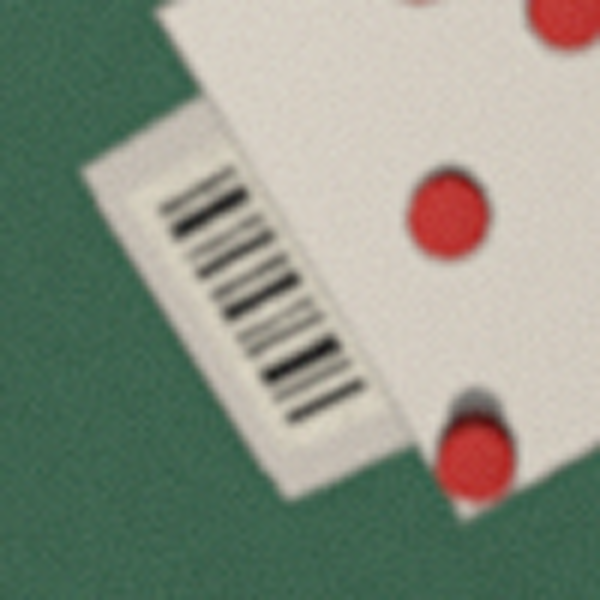

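Call:
move_arm(
  moves=[
    [[0.3,-0.03,0,0,0,-0.042],[0.6,-0.06,0,0,0,-0.084],[0.87,-0.13,0,0,0,-0.127]],
  ],
)

```text
time: 1.9
eef_pos: [604.9, -272.5, 330.0]
orientation: [0.847, 0.531, -0.0, -0.0]
force: [0.5, -0.3, -0.2]
grip_width: 0.601
```

Call:
move_arm(
  moves=[
    [[0.3,-0.03,0,0,0,-0.042],[0.6,-0.06,0,0,0,-0.084],[0.87,-0.1,0,0,0,-0.127]],
  ],
)

```text
time: 2.2
eef_pos: [648.2, -148.1, 330.2]
orientation: [0.79, 0.613, -0.0, 0.0]
force: [0.5, 0.7, 0.1]
grip_width: 0.601
```

Call:
move_arm(
  moves=[
    [[0.3,-0.03,0,0,0,-0.042],[0.6,-0.06,0,0,0,-0.084],[0.87,-0.1,0,0,0,-0.127],[0.87,-0.1,0,0,0,-0.127]],
  ],
)

```text
time: 2.6
eef_pos: [665.9, -12.9, 330.2]
orientation: [0.723, 0.691, 0.001, -0.001]
force: [0.0, 0.5, 0.2]
grip_width: 0.597
```

```bash
python3 snap.py w_car; python3 go.py 515 330 335 0.262
```

```text
2.65 pos [665.9 -16.6 330.2] F [-0.1 -0.8 -0.3] grip 0.601 j [ 0.23  0.36 -0.42  1.43  0.15  1.38 -0.24]
[2.2584, -1.1185, -0.0304, -0.0002, -0.0004, -0.1981]
```

View pics/w_car.png

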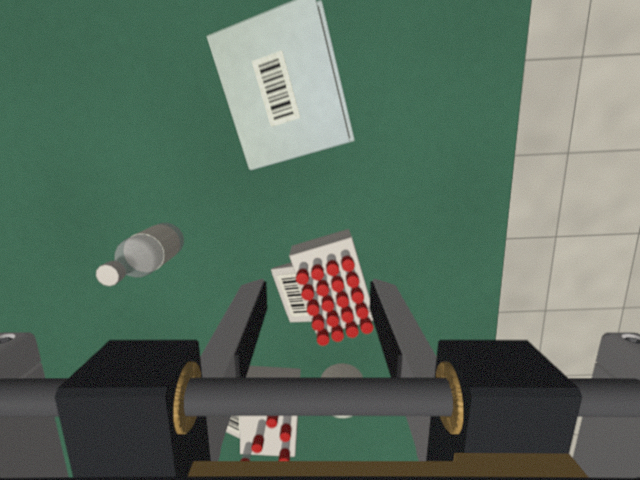

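```bash
python3 - <<'E'
from h import *
import pickle
C['w']=pickle.load(open('pics/w_car.pkl','rb'))
def T(p): return ((p[0]+.5)/2.6-.5+215,(p[1]+.5)/2.6-.5+160)
def S(p): return ((p[0]+.5)/2.7-.5+230,(p[1]+.5)/2.7-.5+130)
for im,n,(u0,v0,u1,v1) in((cv2.imread('pics/top0.png'),'top',(240,190,282,222)),(cv2.imread('pics/scene0.png'),'scene',(314,270,344,302)),(cv2.imread('pics/w_car.png'),'w',(250,50,302,126))):
    g=cv2.cvtColor(im,cv2.COLOR_BGR2GRAY)[v0:v1,u0:u1]; m=(g<130).astype(np.uint8); pts=np.argwhere(m)[:,::-1].astype(np.float32); r=cv2.minAreaRect(pts); print(n,len(pts),(r[0][0]+u0,r[0][1]+v0),r[1],r[2]); C[n+'_c']=(r[0][0]+u0,r[0][1]+v0)
print(tri([(n,C[n+'_c']) for n in('w','top')]));print(tri([(n,C[n+'_c']) for n in('w','top','scene')]))
for z in(90,95,100): print(z,[onz(n,C[n+'_c'],z).round(1) for n in('w','top','scene')])
# flap corners
fw=dict(nl=(207,38),nr=(250,169),fr=(353,140),fl=(318,-2)); ft=dict(fl=(18,63),fr=(186,31),nr=(216,176),nl=(48,206)); fs=dict(fr=(148,400),nr=(265,341),nl=(379,456),fl=(265,521))
F={}
for k in ('nl','nr','fr'):
    X,e=tri([('w',fw[k]),('top',T(ft[k])),('scene',S(fs[k]))]);F[k]=X;print(k,X.round(1),np.round(e,1))
X,e=tri([('top',T(ft['fl'])),('scene',S(fs['fl']))]);F['fl']=X
P=np.array(list(F.values()));c=P.mean(0);n=np.linalg.svd(P-c)[2][2];n*=np.sign(n[2]);print('n',n,'tilt',np.arccos(n[2]),'yaw',np.arctan2(-n[1],-n[0]))
E
```

```text
top 62 (260.6433982849121, 205.59811401367188) (9.39871597290039, 23.404644012451172) 79.3803482055664
scene 73 (333.70000076293945, 284.1000003814697) (20.87103271484375, 26.563133239746094) 71.56505584716797
w 319 (275.86006927490234, 88.89295196533203) (56.450016021728516, 20.206979751586914) 73.44293212890625
(array([625.49332676, 127.25930869, 100.47602155]), [np.float64(0.739760313402606), np.float64(0.7397603134026369)])
(array([621.15816243, 129.22385303, 102.09384557]), [np.float64(4.758888732230212), np.float64(4.716398148905761), np.float64(9.208287484944272)])
90 [array([624.5, 129.6,  90. ]), array([628.1, 127.6,  90. ]), array([609.2, 126.3,  90. ])]
95 [array([625. , 128.8,  95. ]), array([626.8, 127.1,  95. ]), array([610.8, 129.3,  95. ])]
100 [array([625.5, 128.1, 100. ]), array([625.5, 126.6, 100. ]), array([612.3, 132.3, 100. ])]
nl [551.3 188.1  77.5] [1.5 1.3 0.7]
nr [582.3  42.2  77.3] [2.2 1.3 1.2]
fr [705.9  70.8 104.1] [2.8 0.8 2.4]
n [-0.22073649 -0.07087469  0.97275494] tilt 0.23396443341584178 yaw 0.31068485994576595
```

Call:
move_arm(
  moves=[
    [[0.3,-0.03,0,0,0,-0.042],[0.6,-0.06,0,0,0,-0.084],[0.87,-0.1,0,0,0,-0.127]],
  ],
)

```text
time: 2.95
eef_pos: [658.0, 111.6, 330.2]
orientation: [0.654, 0.757, -0.0, 0.0]
force: [0.8, 0.1, -0.2]
grip_width: 0.6
```

Call:
move_arm(
  moves=[
    [[0.3,-0.03,0,0,0,-0.042],[0.6,-0.06,0,0,0,-0.084],[0.87,-0.1,0,0,0,-0.08]],
  ],
)

```text
time: 3.25
eef_pos: [624.1, 238.8, 330.1]
orientation: [0.605, 0.796, -0.0, 0.0]
force: [0.6, 0.9, -0.3]
grip_width: 0.598
```

```bash
python3 snap.py w_st1; python3 go.py 517 340 320 0.262
```

```text
3.3 pos [620.7 246.5 330.3] F [-3.8  6.  -0.2] grip 0.6 j [-0.07  0.39 -0.57  1.42  0.2   1.4  -0.36]
[0.7888, -0.4948, 0.0713, -0.0003, -0.0017, 0.0095]
```

View pics/w_st1.png

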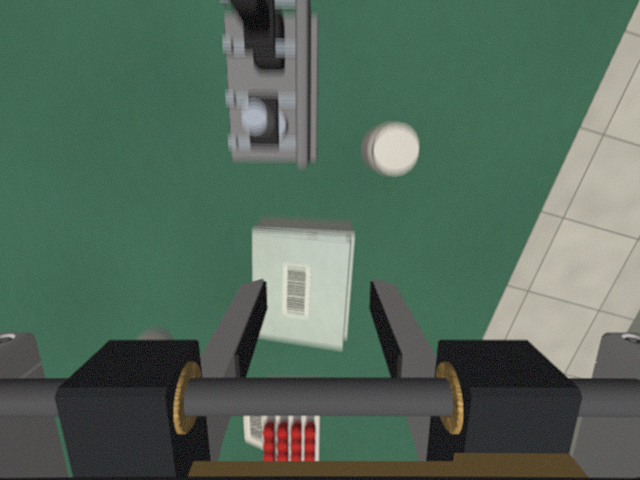

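Call:
move_arm(
  moves=[
    [[0.25,-0.16,0,0,0,0],[0.5,-0.33,0.03,0,0,0.01],[0.7,-0.45,0.07,0,0,0.01],[0.7,-0.49,0.07,0,0,0.01],[0.7,-0.49,0.07,0,0,0.01]],
  ],
)

```text
time: 3.8
eef_pos: [525.2, 319.1, 320.1]
orientation: [0.611, 0.791, -0.0, 0.0]
force: [0.7, -0.0, -0.0]
grip_width: 0.599
```

```bash
python3 snap.py w_st2; python3 go.py 517 404 320 0.262
```

```text
3.85 pos [526.1 318.7 320.1] F [ 0.6 -0.9  0.3] grip 0.599 j [-0.17  0.3  -0.61  1.55  0.18  1.34 -0.55]
[0.566, 0.0844, -0.0001, 0.0003, 0.0006, -0.0049]
```

View pics/w_st2.png

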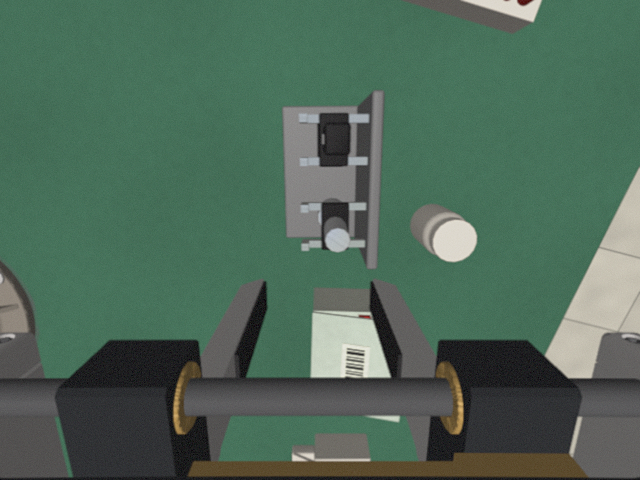

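```bash
python3 - <<'E'
import cv2
im=cv2.imread('pics/w_st2.png'); cv2.imwrite('pics/w_st2c.png',cv2.resize(im[85:185,275:395],None,fx=6,fy=6,interpolation=cv2.INTER_CUBIC))
E
```

```text
(no output)
```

View pics/w_st2c.png

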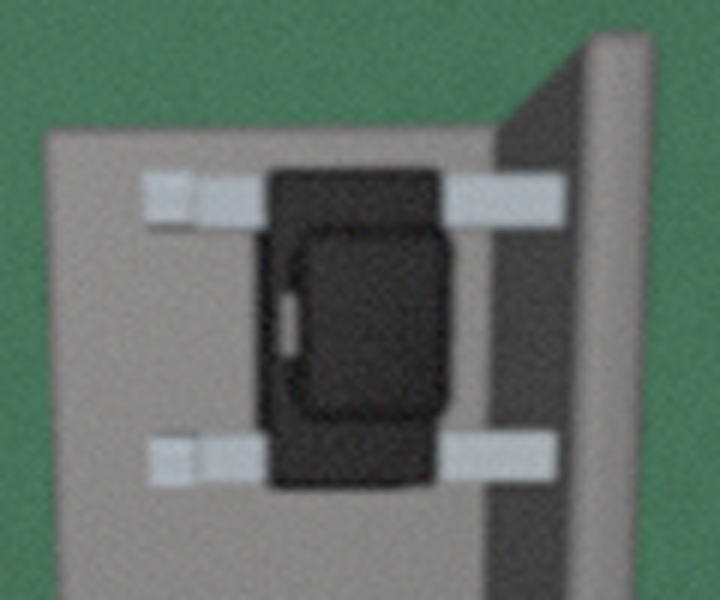

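```bash
python3 - <<'E'
from h import *
import pickle
C['w']=pickle.load(open('pics/w_st2.pkl','rb'))
def W(p): return ((p[0]+.5)/6-.5+275,(p[1]+.5)/6-.5+85)
a=onz('w',W((374,324)),208); b=onz('w',W((354,328)),138); print(a,b)
for p in((303,230),(445,230),(445,418),(303,418)): print(onz('w',W(p),208).round(1))
c=[onz('w',W(p),138) for p in((268,168),(440,168),(437,488),(268,488))]
print(np.round(c,1)); d=c[1]-c[0];print(np.linalg.norm(d),np.linalg.norm(c[3]-c[0]))
l=[onz('w',W(p),142) for p in((168,197),(173,460))]; print('lips',np.round(l,1)); d=l[0]-l[1]; print('yaw',np.arctan2(-d[0],d[1]),np.linalg.norm(d))
m=(l[0]+l[1])/2; y=np.arctan2(-d[0],d[1]); print('bracket mid at x0:',m+27*np.array([np.cos(y),np.sin(y),0]))
E
python3 go.py 517 404 300 0.262
```

```text
[518.61673438 404.67716002 208.        ] [518.75136203 405.22816268 138.        ]
[506.2 413.9 208. ]
[524.6 418.7 208. ]
[531.4 395.2 208. ]
[512.5 390.3 208. ]
[[498.4 425.9 138. ]
 [525.8 433.1 138. ]
 [539.4 383.5 138. ]
 [511.4 376.2 138. ]]
28.26675712848002 51.35113925802409
lips [[483.8 417.2 142. ]
 [494.7 376.9 142. ]]
yaw 0.26331657099462924 41.749721420331
bracket mid at x0: [515.33393885 404.06247875 142.        ]
3.85 pos [526.1 318.7 320.1] F [ 0.6 -0.9  0.3] grip 0.599 j [-0.17  0.3  -0.61  1.55  0.18  1.34 -0.55]
[0.5661, 0.0843, 0.1332, 0.0003, 0.0006, -0.0049]
```

Call:
move_arm(
  moves=[
    [[0.2,0.04,0.05,0,0,-0.004],[0.4,0.08,0.1,0,0,-0.004],[0.57,0.09,0.13,0,0,-0.004],[0.57,0.09,0.13,0,0,-0.004],[0.57,0.09,0.13,0,0,-0.004]],
  ],
  grip=0.45,
)

```text
time: 4.35
eef_pos: [517.5, 405.5, 299.9]
orientation: [0.609, 0.793, -0.0, 0.0]
force: [0.4, -0.3, -0.1]
grip_width: 0.449
```

```bash
python3 go.py 518.6 404.9 168 0.262;python3 snap.py w_st3;
```

```text
4.35 pos [517.5 405.5 299.9] F [ 0.4 -0.3 -0.1] grip 0.449 j [-0.3   0.39 -0.63  1.48  0.23  1.34 -0.69]
[-0.0053, 0.0063, 0.8794, -0.0003, 0.0004, -0.0002]
```

View pics/w_st3.png

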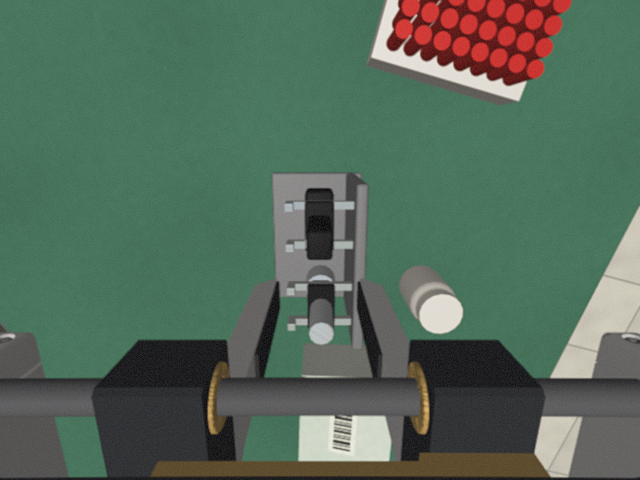

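```bash
python3 - <<'E'
from h import *
import pickle
C['w']=pickle.load(open('pics/w_st3.pkl','rb'))
for n in('w_st2','w_st3'):
    C['w']=pickle.load(open(f'pics/{n}.pkl','rb')); c=C['w']; print(n,'cam pos',-c['R'].T@c['t'], 'axis',c['R'][2])
    print(proj('w',[518.6,405,208]),proj('w',[517.5,405.5,300]),proj('w',[517.5,405.5,289]))
E
```

```text
w_st2 cam pos [504.83279515 396.02104904 508.76772323] axis [ 0.06866149 -0.26277134 -0.96241198]
[337.00255312 138.17725567] [343.85534498 133.80559361] [342.54502738 134.36231345]
w_st3 cam pos [496.97907007 482.211868   488.63385269] axis [ 0.06926257 -0.26216674 -0.96253379]
[319.35170938 245.82014575] [318.22701349 288.46743698] [318.22631179 281.3605325 ]
```

Call:
move_arm(
  moves=[
    [[0,0.006,0.15,0,0,0],[0,0.006,0.3,0,0,0],[0,0.006,0.44,0,0,0],[0,0.006,0.44,0,0,0]],
  ],
)

```text
time: 4.8
eef_pos: [517.5, 404.2, 232.1]
orientation: [0.609, 0.793, -0.002, -0.0]
force: [-0.1, -0.8, 1.0]
grip_width: 0.448
```

```bash
python3 go.py 518.6 404.9 168 0.262;python3 snap.py w_st4;
```

```text
4.8 pos [517.5 404.2 232.1] F [-0.1 -0.8  1. ] grip 0.448 j [-0.31  0.44 -0.62  1.57  0.26  1.22 -0.71]
[0.0038, 0.0096, 0.4275, -0.0019, 0.0014, -0.0007]
```

View pics/w_st4.png

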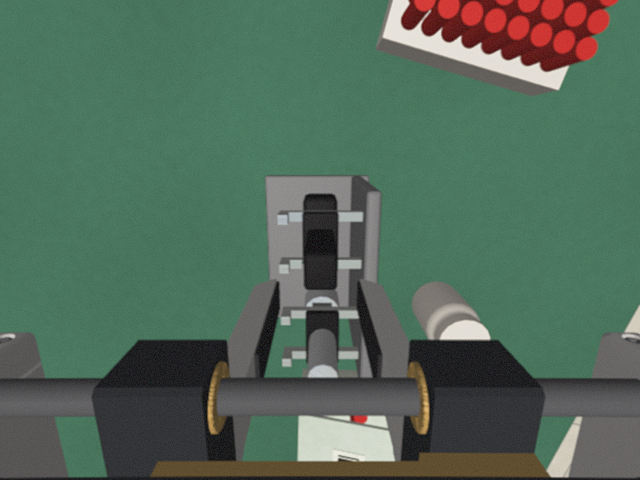

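Call:
move_arm(
  moves=[
    [[0.003,0.006,0.12,0,0,0],[0.003,0.006,0.24,0,0,0],[0.003,0.006,0.36,0,0,0],[0.003,0.006,0.43,0,0,0],[0.003,0.006,0.43,0,0,0]],
  ],
)

```text
time: 5.35
eef_pos: [518.0, 407.1, 169.8]
orientation: [0.608, 0.794, -0.0, -0.0]
force: [0.3, 0.2, -0.8]
grip_width: 0.452
```

```bash
python3 go.py 518.6 404.9 168 0.262;python3 snap.py w_st5;
```

```text
5.35 pos [518.  407.1 169.8] F [ 0.3  0.2 -0.8] grip 0.452 j [-0.32  0.49 -0.61  1.64  0.3   1.11 -0.75]
[-0.0151, 0.0, 0.0119, -0.0003, 0.0002, 0.0005]
```

View pics/w_st5.png

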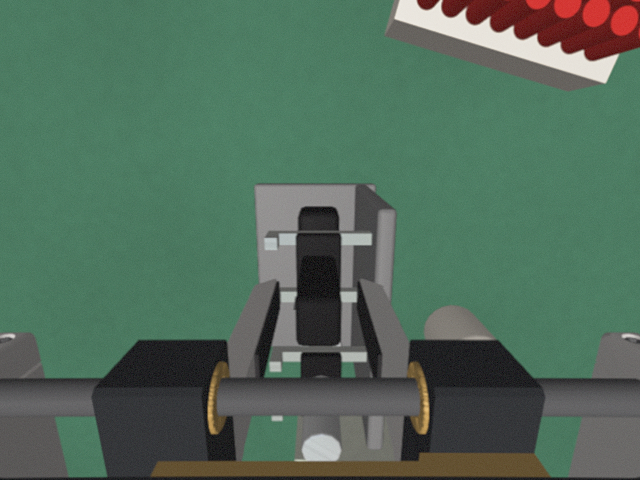

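Call:
move_arm(
  moves=[
    [[-0.015,0,0.01,0,0,0],[-0.015,0,0.01,0,0,0]],
  ],
)

```text
time: 5.6
eef_pos: [518.8, 405.5, 169.3]
orientation: [0.608, 0.794, 0.001, 0.0]
force: [0.3, 0.1, 0.0]
grip_width: 0.451
```

Call:
move_arm(
  moves=[
    [[0,0,0,0,0,0],[0,0,0,0,0,0],[0,0,0,0,0,0],[0,0,0,0,0,0],[0,0,0,0,0,0]],
  ],
  grip=0,
  force=35,
)

```text
time: 6.1
eef_pos: [518.3, 405.7, 168.6]
orientation: [0.608, 0.794, 0.0, 0.0]
force: [0.6, -0.3, 3.8]
grip_width: 0.23
```

```bash
python3 go.py 518.6 404.9 195 0.262;python3 snap.py w_st6;
```

```text
6.1 pos [518.3 405.7 168.6] F [ 0.6 -0.3  3.8] grip 0.23 j [-0.32  0.49 -0.61  1.64  0.3   1.11 -0.74]
[-0.0056, 0.0008, -0.1759, 0.0001, -0.0001, 0.0011]
```

View pics/w_st6.png

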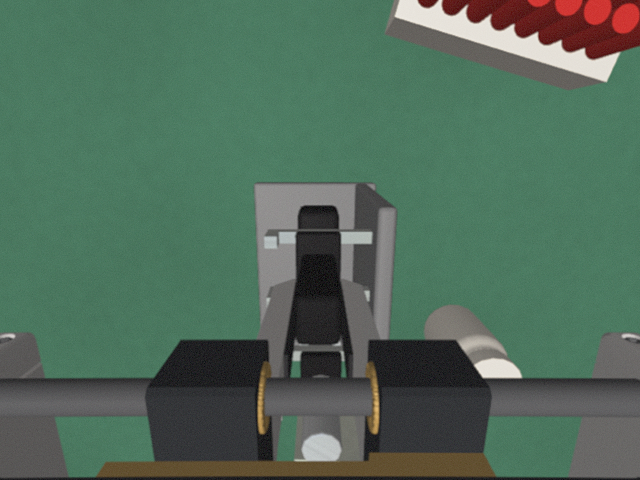

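Call:
move_arm(
  moves=[
    [[0,0,-0.04,0,0,0],[0,0,-0.08,0,0,0],[0,0,-0.13,0,0,0],[0,0,-0.17,0,0,0],[0,0,-0.17,0,0,0]],
  ],
)

```text
time: 6.65
eef_pos: [518.5, 406.0, 195.1]
orientation: [0.608, 0.794, 0.001, 0.0]
force: [0.2, 0.1, -2.8]
grip_width: 0.235
```

```bash
python3 snap.py w_st7; python3 go.py 422 379 195 0.262;
```

```text
6.7 pos [518.4 405.8 194.5] F [-0.8 -0.2 -1.5] grip 0.234 j [-0.31  0.46 -0.61  1.62  0.29  1.15 -0.73]
[-0.005, -0.6668, -0.0039, 0.0005, -0.0002, 0.001]
```

View pics/w_st7.png

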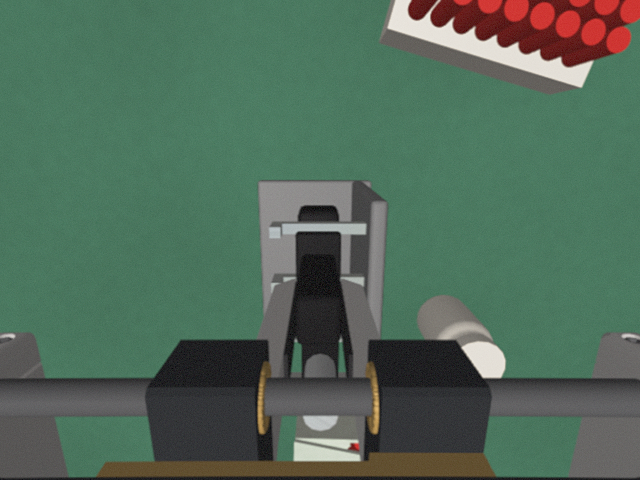

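Lifted (the arms have dropped relative to the collar). Move out along the stand's −x.

Call:
move_arm(
  moves=[
    [[0,-0.12,0,0,0,0],[0,-0.24,0,0,0,0],[0,-0.36,0,0,0,0],[0,-0.48,0,0,0,0],[0,-0.6,0,0,0,0]],
  ],
)

```text
time: 7.2
eef_pos: [430.5, 381.8, 193.6]
orientation: [0.608, 0.794, -0.0, -0.0]
force: [-0.5, 0.6, -2.1]
grip_width: 0.231
```

Call:
move_arm(
  moves=[
    [[0,-0.1,-0.1,0,0,0],[0,-0.1,-0.3,0,0,0],[0,-0.1,-0.5,0,0,0],[0,-0.1,-0.7,0,0,0],[0,-0.1,-0.9,0,0,0]],
  ],
)

```text
time: 7.7
eef_pos: [416.6, 378.0, 330.0]
orientation: [0.608, 0.794, -0.0, 0.0]
force: [-0.5, 0.5, -3.1]
grip_width: 0.232
```

```bash
python3 snap.py w_8; python3 go.py 560 260 335 0.262; python3 - <<'E'
from h import *
im=ctrl.camera('scene'); cv2.imwrite('pics/s8.png',im)
E
```

```text
7.75 pos [417.6 379.4 334.9] F [ 1.4 -0.2  2.9] grip 0.235 j [-0.27  0.2  -0.68  1.64  0.13  1.34 -0.71]
[-1.0161, 0.7094, 0.0003, 0.0031, -0.0014, 0.0011]
```

View pics/s8.png

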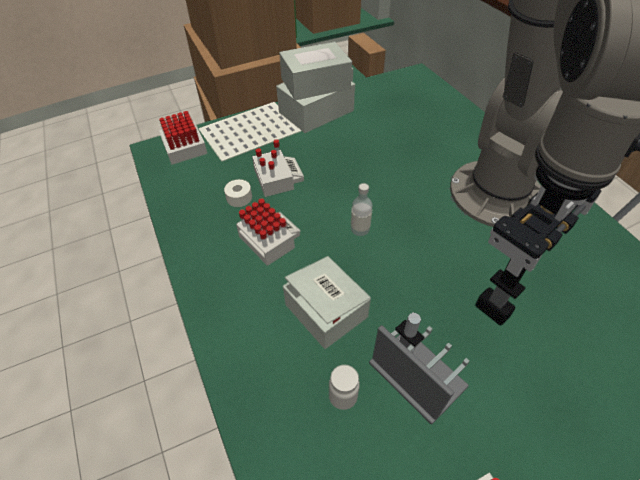

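```bash
cat > chain.py <<'E'
from go import *
def chain(w):
    st=ctrl.read_state(); p=st['eef_pos']; R=Rot.from_quat(st['orientation']).as_matrix(); print(st['time'],p.round(1),st['grip_width'],st['joint_positions'].round(2))
    for q,y,t in w:
        R1=Rt(y,t); q=np.array(q,float); d=R.T@(q-p)/150; v=Rot.from_matrix(R.T@R1).as_rotvec()/(np.pi/2)
        print(q.round(0),[float(x) for x in np.r_[d,v].round(3)]); p,R=q,R1
E
python3 - <<'E'
from chain import *
w=[([560*np.cos(a),560*np.sin(a),375],y,0) for a,y in((.5,.2),(.25,.1),(0,.03),(-.25,-.05),(-.5,-.103))]
L=np.array([512,-345,39.5]); R=Rt(-.103,.45); n=-R[:,2]
w.append((L+n*280,-.103,.45)); w.append((L+n*199,-.103,.45)); chain(w)
E
```

```text
7.8 [417.6 379.5 332.6] 0.23116445425905593 [-0.27  0.21 -0.68  1.65  0.13  1.33 -0.71]
[491. 268. 375.] [-0.842, 0.284, -0.283, 0.003, -0.001, 0.041]
[543. 139. 375.] [-0.917, 0.162, 0.0, 0.0, 0.0, 0.064]
[560.   0. 375.] [-0.931, 0.023, 0.0, 0.0, 0.0, 0.045]
[ 543. -139.  375.] [-0.92, -0.144, 0.0, 0.0, 0.0, 0.051]
[ 491. -268.  375.] [-0.882, -0.297, 0.0, 0.0, 0.0, 0.034]
[ 391. -332.  292.] [-0.493, -0.623, 0.556, -0.286, 0.0, 0.0]
[ 426. -336.  219.] [0.0, 0.0, 0.54, 0.0, 0.0, 0.0]
```

Call:
move_arm(
  moves=[
    [[-0.1,0.03,-0.2,0,0,0.01],[-0.3,0.1,-0.28,0,0,0.02],[-0.55,0.19,-0.28,0,0,0.03],[-0.84,0.28,-0.28,0,0,0.04]],
  ],
)

```text
time: 8.2
eef_pos: [490.4, 267.0, 370.5]
orientation: [0.632, 0.775, 0.0, -0.0]
force: [1.4, 1.6, -2.8]
grip_width: 0.23
```

Call:
move_arm(
  moves=[
    [[-0.3,0.05,0,0,0,0.02],[-0.6,0.1,0,0,0,0.04],[-0.92,0.16,0,0,0,0.064]],
  ],
)

```text
time: 8.5
eef_pos: [541.3, 135.4, 370.1]
orientation: [0.671, 0.741, -0.0, -0.0]
force: [0.0, 0.3, -1.5]
grip_width: 0.231
```

Call:
move_arm(
  moves=[
    [[-0.3,0.01,0,0,0,0.015],[-0.6,0.02,0,0,0,0.03],[-0.93,0.02,0,0,0,0.045]],
  ],
)

```text
time: 8.8
eef_pos: [557.9, -2.9, 369.9]
orientation: [0.697, 0.717, -0.0, -0.0]
force: [1.1, -0.2, -2.6]
grip_width: 0.229
```

Call:
move_arm(
  moves=[
    [[-0.3,-0.05,0,0,0,0.017],[-0.6,-0.1,0,0,0,0.034],[-0.92,-0.15,0,0,0,0.051]],
  ],
)

```text
time: 9.1
eef_pos: [539.0, -141.5, 369.9]
orientation: [0.725, 0.689, -0.0, -0.0]
force: [0.1, 0.5, -0.9]
grip_width: 0.232
```

Call:
move_arm(
  moves=[
    [[-0.3,-0.1,0,0,0,0.01],[-0.6,-0.2,0,0,0,0.02],[-0.88,-0.3,0,0,0,0.034],[-0.88,-0.3,0,0,0,0.034]],
  ],
)

```text
time: 9.5
eef_pos: [484.8, -275.7, 369.7]
orientation: [0.746, 0.666, -0.001, -0.0]
force: [0.3, -0.4, -1.6]
grip_width: 0.231
```

```bash
python3 - <<'E'
from chain import *
L=np.array([512,-345,39.5]); R=Rt(-.103,.45); n=-R[:,2]
w=[(L+n*280,-.103,.45),(L+n*199,-.103,.45)]; chain(w)
E
```

```text
9.5 [ 484.8 -275.7  369.7] 0.2307261403933131 [ 0.55  0.13 -0.17  1.62  0.02  1.39  0.27]
[ 391. -332.  292.] [-0.446, -0.578, 0.523, -0.288, 0.002, -0.006]
[ 426. -336.  219.] [0.0, 0.0, 0.54, 0.0, 0.0, 0.0]
```

Call:
move_arm(
  moves=[
    [[-0.1,-0.12,0.1,-0.06,0,0],[-0.2,-0.24,0.21,-0.12,0,0],[-0.3,-0.36,0.32,-0.18,0,0],[-0.4,-0.48,0.42,-0.24,0,0],[-0.45,-0.58,0.52,-0.288,0,-0.006]],
  ],
)

```text
time: 10.0
eef_pos: [392.5, -328.5, 291.7]
orientation: [0.721, 0.655, 0.15, 0.168]
force: [0.8, -0.7, -1.9]
grip_width: 0.229
```

```bash
python3 - <<'E'
from chain import *
L=np.array([512,-345,39.5]); R=Rt(-.103,.45); n=-R[:,2]
w=[(L+n*280,-.103,.45),(L+n*199,-.103,.45)]; chain(w[:1]);chain(w[1:])
E
python3 snap.py w_f1
```

```text
10.0 [ 392.5 -328.5  291.7] 0.2288252519671439 [ 0.75 -0.12  0.02  2.12 -0.38  0.81  0.89]
[ 391. -332.  292.] [-0.027, -0.008, -0.003, 0.003, 0.0, 0.004]
10.0 [ 392.5 -328.5  291.7] 0.2288252519671439 [ 0.75 -0.12  0.02  2.12 -0.38  0.81  0.89]
[ 426. -336.  219.] [-0.027, -0.011, 0.537, 0.003, 0.0, 0.004]
```

View pics/w_f1.png

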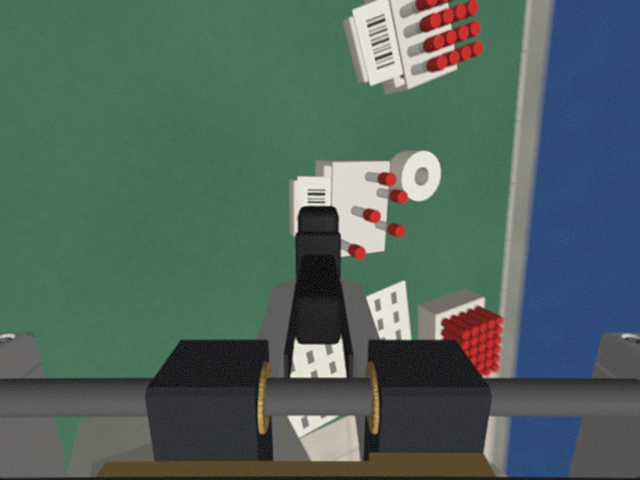

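Call:
move_arm(
  moves=[
    [[-0.01,-0.005,0.12,0.003,0,0.004],[-0.02,-0.01,0.24,0.003,0,0.004],[-0.027,-0.01,0.36,0.003,0,0.004],[-0.027,-0.01,0.48,0.003,0,0.004],[-0.027,-0.01,0.54,0.003,0,0.004]],
  ],
)

```text
time: 10.55
eef_pos: [428.1, -334.0, 217.2]
orientation: [0.723, 0.654, 0.149, 0.163]
force: [-0.5, 0.3, -2.3]
grip_width: 0.231
```

```bash
python3 - <<'E'
from chain import *
L=np.array([512,-345,39.5]); R=Rt(-.103,.45); n=-R[:,2]
chain([(L+n*199,-.103,.45)])
cv2.imwrite('pics/s_f2.png',ctrl.camera('scene')[110:230,220:400]); cv2.imwrite('pics/t_f2.png',ctrl.camera('top')[160:340,380:560])
E
python3 snap.py w_f2; python3 - <<'E'
import cv2
for n in('s_f2','t_f2'):
    i=cv2.imread(f'pics/{n}.png'); cv2.imwrite(f'pics/{n}x.png',cv2.resize(i,None,fx=3,fy=3,interpolation=cv2.INTER_CUBIC))
E
```

```text
10.55 [ 428.1 -334.   217.2] 0.23107611369022737 [ 0.72  0.01  0.    2.17 -0.44  0.64  0.93]
[ 426. -336.  219.] [-0.015, -0.008, -0.014, -0.003, -0.002, 0.001]
```

View pics/w_f2.png

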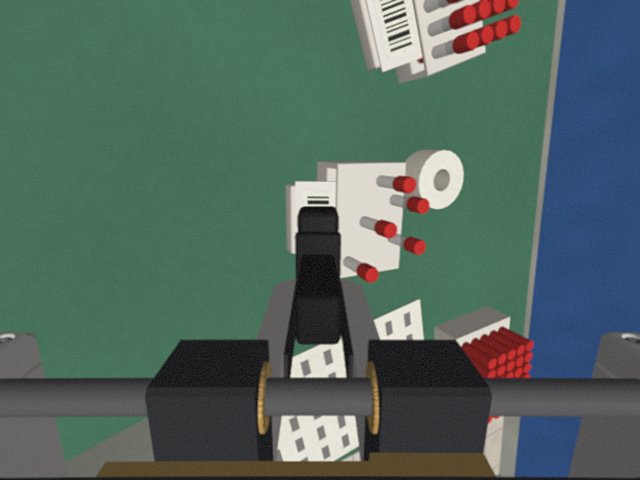

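View pics/s_f2x.png

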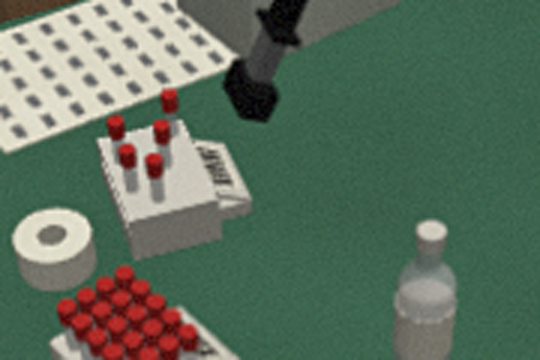

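View pics/t_f2x.png

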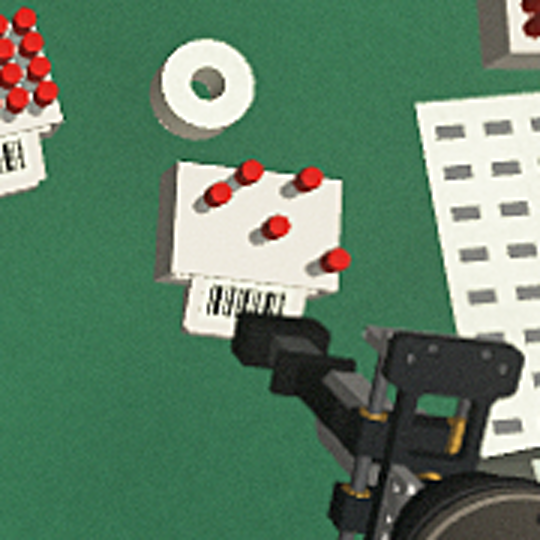

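```bash
python3 - <<'E'
from go import *
import pickle
im=cv2.imread('pics/w_f2.png'); cv2.imwrite('pics/w_f2c.png',cv2.resize(im[150:260,270:370],None,fx=6,fy=6,interpolation=cv2.INTER_CUBIC))
C['w']=pickle.load(open('pics/w_f2.pkl','rb'))
L=np.array([512,-345,39.5]); R=Rt(-.103,.45); yl,xl,n=R[:,0],R[:,1],-R[:,2]
for a,b in((35,-18),(35,18),(29.3,-13),(29.3,13),(-35,-18)): print(a,b,(proj('w',L+yl*a+xl*b)-[270,150])*6)
st=ctrl.read_state(); R0=Rot.from_quat(st['orientation']).as_matrix(); p=st['eef_pos']
s=(n@(L-p))/(n@R0[:,2]); q=p+R0[:,2]*s-L; print('aim miss y,x',q@yl,q@xl,'dist',s-123.6,'ang',np.arccos(-n@R0[:,2]))
E
```

```text
35 -18 [190.53108758 239.72378003]
35 18 [388.75827197 240.07885535]
29.3 -13 [218.29409307 271.19794653]
29.3 13 [360.88517548 271.46378438]
-35 -18 [194.63706875 608.97092962]
aim miss y,x 2.2305660846398183 1.0876537017548278 dist 74.70285774113472 ang 0.004576365329437881
```

View pics/w_f2c.png

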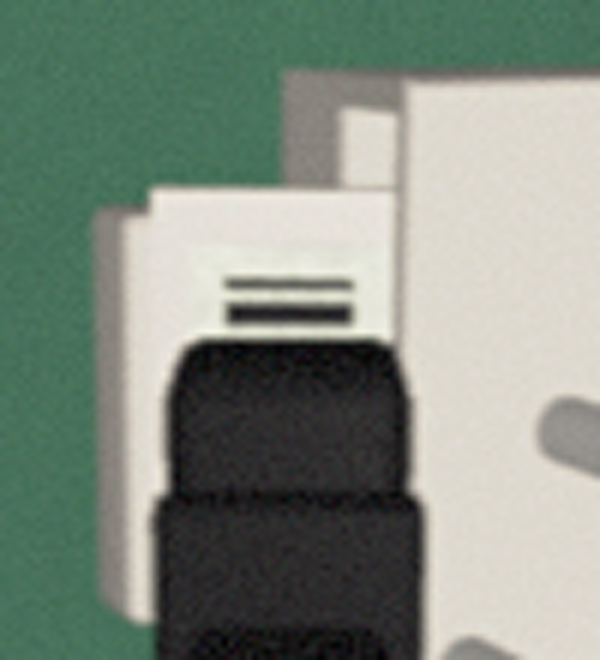

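Call:
move_arm(
  moves=[
    [[-0.015,-0.008,0,0,0,0],[-0.015,-0.008,0,0,0,0],[-0.015,-0.008,0,0,0,0],[-0.015,-0.008,0,0,0,0],[-0.015,-0.008,0,0,0,0]],
  ],
)

```text
time: 11.2
eef_pos: [426.9, -337.3, 219.1]
orientation: [0.723, 0.654, 0.149, 0.165]
force: [0.5, -0.4, -2.3]
grip_width: 0.234
```

Call:
move_arm(
  moves=[
    [[0,0,0,0,0,0],[0,0,0,0,0,0],[0,0,0,0,0,0],[0,0,0,0,0,0],[0,0,0,0,0,0]],
  ],
)

```text
time: 11.7
eef_pos: [426.9, -337.2, 218.8]
orientation: [0.723, 0.654, 0.149, 0.164]
force: [-0.1, -0.2, -1.6]
grip_width: 0.232
```

```bash
cat > aim.py <<'E'
from go import *
def aim(L,yaw,tilt,off=123.6):
    L=np.array(L,float);R=Rt(yaw,tilt);yl,xl,n=R[:,0],R[:,1],-R[:,2]
    st=ctrl.read_state(); R0=Rot.from_quat(st['orientation']).as_matrix(); p=st['eef_pos']
    s=(n@(L-p))/(n@R0[:,2]); q=p+R0[:,2]*s-L; print(st['time'],'aim miss y,x',q@yl,q@xl,'dist',s-off,'ang',np.arccos(-n@R0[:,2]),'dq',np.abs(st['dq']).max())
E
python3 -c "
from aim import *
aim([512,-345,39.5],-.103,.45)"
```

```text
11.7 aim miss y,x -0.669673200813875 0.5753379721982836 dist 75.0675231242488 ang 0.0029269710846592228 dq 0.0023178016455576923
```

Call:
move_arm(
  moves=[
    [[0,0,0,0,0,0],[0,0,0,0,0,0],[0,0,0,0,0,0],[0,0,0,0,0,0],[0,0,0,0,0,0]],
  ],
)

```text
time: 12.2
eef_pos: [426.9, -337.2, 218.9]
orientation: [0.723, 0.654, 0.149, 0.164]
force: [-0.4, 0.2, -1.9]
grip_width: 0.23
```

Call:
move_arm(
  moves=[
    [[0,0,0,0,0,0],[0,0,0,0,0,0],[0,0,0,0,0,0],[0,0,0,0,0,0],[0,0,0,0,0,0]],
  ],
)

```text
time: 12.7
eef_pos: [426.9, -337.2, 218.9]
orientation: [0.723, 0.654, 0.149, 0.164]
force: [0.1, 0.6, -2.8]
grip_width: 0.23
```

```bash
python3 -c "
from aim import *
aim([512,-345,39.5],-.103,.45)
from chain import *
L=np.array([512,-345,39.5]); R=Rt(-.103,.45); n=-R[:,2]
w=[(L+n*290,-.103,.45),([500,-250,390],-.05,0)]+[([560*np.cos(a),560*np.sin(a),390],y,0) for a,y in((-.2,0.05),(.05,.15))]
L=np.array([625.3,127.7,97]);n=-Rt(.217,.23)[:,2]
w+=[(L+n*270,.217,.23),(L+n*199,.217,.23)]
chain(w)"
```

```text
12.7 aim miss y,x -0.6581025467679491 0.574936447929313 dist 75.08536668078901 ang 0.0029096049935375336 dq 0.0019543063626791942
12.7 [ 426.9 -337.2  218.9] 0.23011763701352408 [ 0.72  0.01  0.01  2.17 -0.44  0.64  0.94]
[ 387. -332.  301.] [0.008, -0.008, -0.609, -0.001, -0.001, 0.001]
[ 500. -250.  390.] [0.622, 0.886, -0.234, 0.286, 0.008, -0.033]
[ 549. -111.  390.] [0.94, 0.279, 0.0, 0.0, 0.0, -0.064]
[559.  28. 390.] [0.924, 0.116, 0.0, 0.0, 0.0, -0.064]
[565. 114. 360.] [0.564, 0.125, 0.201, -0.146, 0.005, -0.042]
[581. 118. 291.] [0.0, -0.0, 0.473, 0.0, 0.0, 0.0]
```

Call:
move_arm(
  moves=[
    [[0,0,-0.15,0,0,0],[0,0,-0.3,0,0,0],[0,0,-0.45,0,0,0],[0,0,-0.6,0,0,0],[0,0,-0.6,0,0,0]],
  ],
)

```text
time: 13.2
eef_pos: [388.0, -334.4, 302.7]
orientation: [0.723, 0.653, 0.149, 0.167]
force: [-0.2, 0.1, -1.8]
grip_width: 0.234
```

Call:
move_arm(
  moves=[
    [[0.12,0.17,-0.08,0.06,0,-0.006],[0.25,0.34,-0.14,0.12,0,-0.012],[0.37,0.52,-0.18,0.18,0,-0.02],[0.5,0.7,-0.21,0.24,0,-0.026],[0.62,0.88,-0.23,0.286,0.008,-0.033]],
  ],
)

```text
time: 13.7
eef_pos: [502.9, -249.7, 388.3]
orientation: [0.723, 0.691, -0.001, -0.002]
force: [0.6, -0.5, -1.5]
grip_width: 0.234
```

Call:
move_arm(
  moves=[
    [[0.3,0.09,0,0,0,-0.02],[0.6,0.18,0,0,0,-0.04],[0.94,0.28,0,0,0,-0.064]],
  ],
)

```text
time: 14.0
eef_pos: [549.6, -113.5, 386.8]
orientation: [0.688, 0.726, 0.0, -0.002]
force: [-0.0, 0.3, -2.4]
grip_width: 0.233
```

Call:
move_arm(
  moves=[
    [[0.3,0.04,0,0,0,-0.02],[0.6,0.08,0,0,0,-0.04],[0.92,0.12,0,0,0,-0.064],[0.92,0.12,0,0,0,-0.064]],
  ],
)

```text
time: 14.4
eef_pos: [559.2, 31.4, 387.5]
orientation: [0.647, 0.763, 0.001, -0.003]
force: [-0.2, -0.0, -2.2]
grip_width: 0.23
```

```bash
python3 snap.py w_c1; python3 -c "
from chain import *
L=np.array([625.3,127.7,97]);n=-Rt(.217,.23)[:,2]
chain([(L+n*270,.217,.23),(L+n*199,.217,.23)])"
```

```text
14.45 [559.4  27.6 387.4] 0.22960261576726 [ 0.24  0.15 -0.46  1.57  0.07  1.44 -0.06]
[565. 114. 360.] [0.565, 0.131, 0.185, -0.147, 0.002, -0.036]
[581. 118. 291.] [0.0, -0.0, 0.473, 0.0, 0.0, 0.0]
```

View pics/w_c1.png

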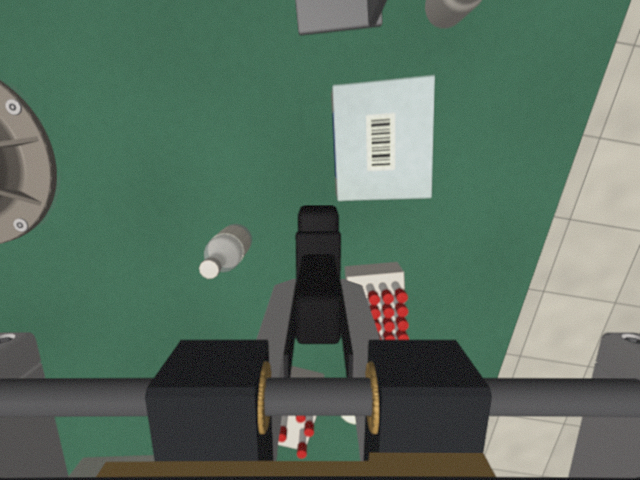

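```bash
python3 - <<'E'
from h import *
im=cv2.imread('pics/w_c1.png'); cv2.imwrite('pics/w_c1c.png',cv2.resize(im[65:210,320:450],None,fx=4,fy=4,interpolation=cv2.INTER_CUBIC))
im=cv2.imread('pics/w_car.png'); cv2.imwrite('pics/w_carc.png',cv2.resize(im[0:180,195:365],None,fx=3.3,fy=3.3,interpolation=cv2.INTER_CUBIC))
E
```

```text
(no output)
```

View pics/w_c1c.png

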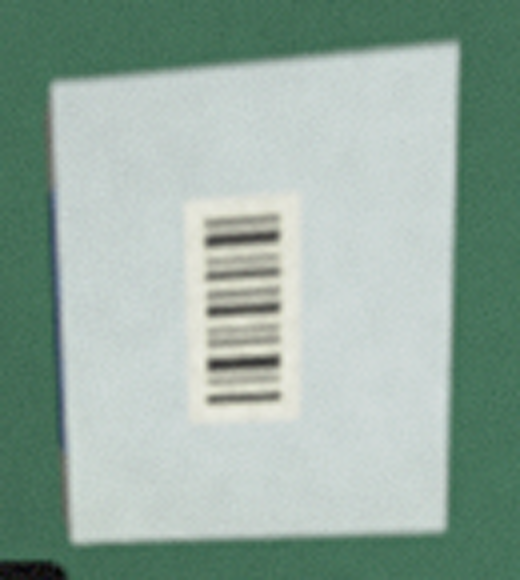

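View pics/w_carc.png

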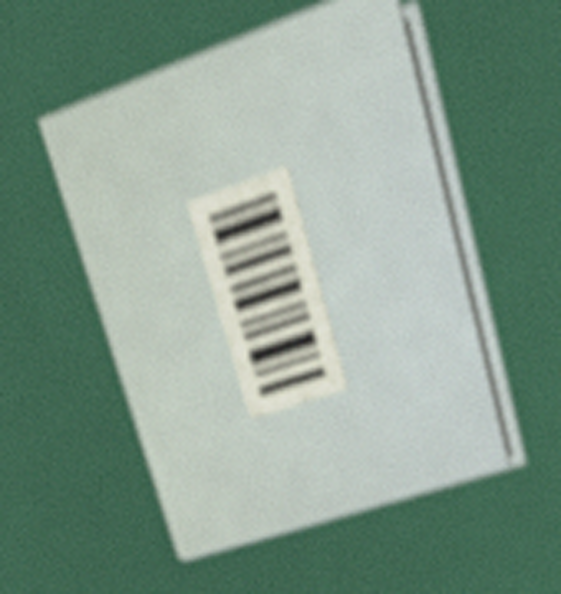

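```bash
python3 - <<'E'
from h import *
import pickle
C['a']=pickle.load(open('pics/w_c1.pkl','rb')); C['b']=pickle.load(open('pics/w_car.pkl','rb'))
f=lambda s,ox,oy:lambda p:((p[0]+.5)/s-.5+ox,(p[1]+.5)/s-.5+oy)
A=f(4,320,65);B=f(3.3,195,0);T=f(2.6,215,160)
F={};
D=dict(nl=((50,82),(38,118),(48,206)),nr=((72,545),(182,562),(216,176)),fr=((446,532),(508,462),(186,31)),fl=((460,42),(403,3),(18,63)),
 l_nl=((184,200),(187,202),(83,147)),l_fl=((300,195),(285,168),(74,106)),l_fr=((299,416),(345,385),(153,92)),l_nr=((190,423),(257,415),(161,129)))
for k,(a,b,t) in D.items():
    X,e=tri([('a',A(a)),('b',B(b)),('top',T(t))]); X2,e2=tri([('a',A(a)),('b',B(b))]); F[k]=X; print(k,X.round(1),np.round(e,1),X2.round(1),np.round(e2,1))
for s in('','l_'):
    nl,nr,fl,fr=[F[s+k] for k in('nl','nr','fl','fr')]
    print('w',np.linalg.norm(nl-nr),np.linalg.norm(fl-fr),'len',np.linalg.norm(fl-nl),np.linalg.norm(fr-nr))
    yd=(nl-nr)+(fl-fr); xd=(fl-nl)+(fr-nr); n=np.cross(xd,yd); n/=np.linalg.norm(n); print('c',((nl+nr+fl+fr)/4).round(1),'yaw y',np.arctan2(-yd[0],yd[1]),'n',n.round(3),'tilt',np.arctan2(xd[2],np.hypot(*xd[:2])),'roll',np.arctan2(yd[2],np.hypot(*yd[:2])))
# per-view label centre on z=96
for v,P in(('a',A((243.5,308))),('b',B((268,292)))): print(onz(v,P,96))
E
```

```text
nl [551.3 187.8  82.6] [0.4 0.2 0.2] [551.2 187.8  81.9] [0.2 0.2]
nr [583.6  41.3  73.3] [2.2 0.3 2.1] [584.9  41.4  81.4] [0.1 0.1]
fr [703.   70.2 111.8] [0.5 0.9 0.5] [702.7  70.5 113.6] [0.7 0.7]
fl [675.7 216.1  92.4] [1.9 3.9 2.4] [675.4 216.3  88.6] [2.8 2.8]
l_nl [600.4 157.8  96.4] [1.2 0.3 0.9] [599.9 158.7  91.3] [0.1 0.1]
l_fl [634.4 164.5 106.4] [0.8 0.7 1.1] [634.2 164.7 103.2] [0.1 0.1]
l_fr [649.5  98.2 102.8] [0.3 0.3 0.4] [649.4  98.4 101.8] [0.2 0.2]
l_nr [617.4  90.4  94.5] [2.  0.8 1.3] [616.9  90.4  86.6] [0.9 0.9]
w 150.2489080346578 149.6887738432987 len 127.91178695887072 128.72566691674652
c [628.4 128.9  90. ] yaw y 0.20076366355033187 n [-0.193 -0.005  0.981] tilt 0.19012095001547938 roll -0.03374893284564272
w 69.52152415483515 68.12333231831737 len 36.07408182354698 33.97300534042639
c [625.4 127.7 100. ] yaw y 0.23505267750005296 n [-0.246 -0.098  0.964] tilt 0.2642404955552551 roll 0.03917652164486453
[625.10430992 128.78303276  96.        ]
[625.16560915 129.43492553  96.        ]
```

```bash
python3 - <<'E'
from h import *
import pickle
from scipy.optimize import brentq
C['a']=pickle.load(open('pics/w_c1.pkl','rb')); C['b']=pickle.load(open('pics/w_car.pkl','rb'))
f=lambda s,ox,oy:lambda p:((p[0]+.5)/s-.5+ox,(p[1]+.5)/s-.5+oy)
A=f(4,320,65);B=f(3.3,195,0);T=f(2.6,215,160)
for v,F,p,q in(('a near',A,(50,82),(72,545)),('a far',A,(460,42),(446,532)),('b near',B,(38,118),(182,562)),('top near',T,(48,206),(216,176)),('top far',T,(18,63),(186,31))):
    n=v.split()[0]; g=lambda z:np.linalg.norm(onz(n,F(p),z)-onz(n,F(q),z))-148
    z=brentq(g,-50,250); print(v,z,onz(n,F(p),z).round(1),onz(n,F(q),z).round(1))
X,e=tri([('a',A((460,42))),('top',T((18,63)))]);print('fl a,top',X,e)
E
```

```text
a near 88.68062833205536 [551.  186.5  88.7] [584.3  42.3  88.7]
a far 110.34155170761679 [670.9 214.  110.3] [703.5  69.6 110.3]
b near 88.62159820093439 [553.1 186.2  88.6] [586.3  42.   88.6]
top near 84.82773548518423 [551.1 187.6  84.8] [579.3  42.4  84.8]
top far 109.29103492602303 [672.2 214.5 109.3] [703.6  69.9 109.3]
fl a,top [668.19192781 211.81938223 121.43987559] [np.float64(0.4169964956647152), np.float64(0.4169964956646148)]
```

```bash
python3 -c "
from chain import *
L=np.array([625.2,128.3,96.5]);n=-Rt(.222,.245)[:,2]
chain([(L+n*260,.222,.245),(L+n*199,.222,.245)])"
```

```text
14.45 [559.4  27.6 387.4] 0.22960261576726 [ 0.24  0.15 -0.46  1.57  0.07  1.44 -0.06]
[564. 114. 349.] [0.566, 0.121, 0.26, -0.157, 0.002, -0.039]
[578. 118. 290.] [0.0, -0.0, 0.407, 0.0, 0.0, 0.0]
```

Call:
move_arm(
  moves=[
    [[0.12,0.03,0.05,-0.03,0,-0.01],[0.24,0.06,0.1,-0.07,0,-0.02],[0.36,0.08,0.16,-0.1,0,-0.03],[0.48,0.1,0.22,-0.13,0.002,-0.039],[0.566,0.12,0.26,-0.157,0.002,-0.039]],
  ],
)

```text
time: 14.95
eef_pos: [563.8, 110.4, 348.3]
orientation: [0.622, 0.773, 0.095, 0.078]
force: [0.2, 0.2, -2.0]
grip_width: 0.235
```

Call:
move_arm(
  moves=[
    [[0,0,0.1,0,0,0],[0,0,0.2,0,0,0],[0,0,0.3,0,0,0],[0,0,0.38,0,0,0],[0,0,0.38,0,0,0]],
  ],
)

```text
time: 15.45
eef_pos: [577.3, 112.2, 291.9]
orientation: [0.623, 0.773, 0.093, 0.076]
force: [-0.1, 0.5, -1.2]
grip_width: 0.228
```

```bash
python3 snap.py w_c2; python3 -c "
from chain import *
from aim import aim
aim([625.2,128.3,96.5],.222,.245)
L=np.array([625.2,128.3,96.5]);R=Rt(.222,.245);n=-R[:,2]
chain([(L+n*199,.222,.245)])
import pickle
C['w']=pickle.load(open('pics/w_c2.pkl','rb'))
for a,b in((35,-18),(35,18),(29.3,-13),(29.3,13)): print(a,b,(proj('w',L+R[:,0]*a+R[:,1]*b)-[270,130])*6)
im=cv2.imread('pics/w_c2.png'); cv2.imwrite('pics/w_c2c.png',cv2.resize(im[130:230,270:370],None,fx=6,fy=6,interpolation=cv2.INTER_CUBIC))
cv2.imwrite('pics/s_c2.png',cv2.resize(ctrl.camera('scene')[180:380,250:450],None,fx=3,fy=3,interpolation=cv2.INTER_CUBIC))
"
```

```text
15.5 aim miss y,x -5.6942597405922175 -1.1435593254111296 dist 79.3970430396937 ang 0.004166859163530484 dq 0.024354729871601335
15.5 [577.5 112.5 293.2] 0.23100466807547168 [ 0.18  0.09 -0.53  1.86  0.1   0.97 -0.17]
[578. 118. 290.] [0.033, 0.005, 0.027, -0.001, 0.002, -0.005]
35 -18 [200.67951468 310.57562378]
35 18 [398.14687751 309.01223931]
29.3 -13 [228.59045619 341.8361166 ]
29.3 13 [370.62238586 340.7238103 ]
```

View pics/w_c2c.png

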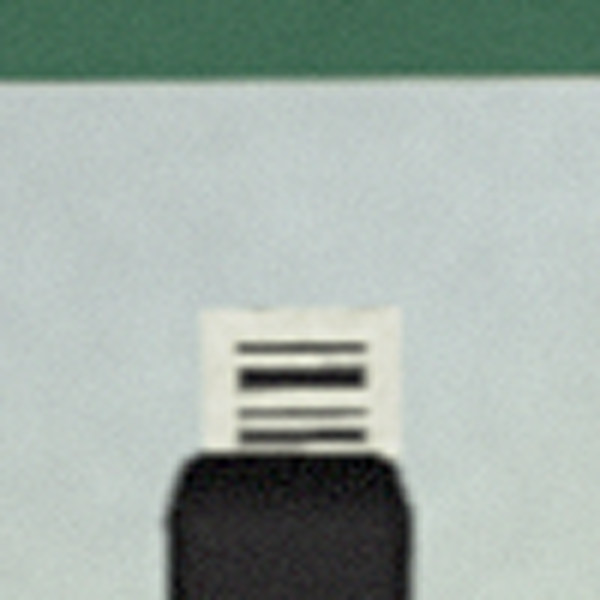

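View pics/s_c2.png

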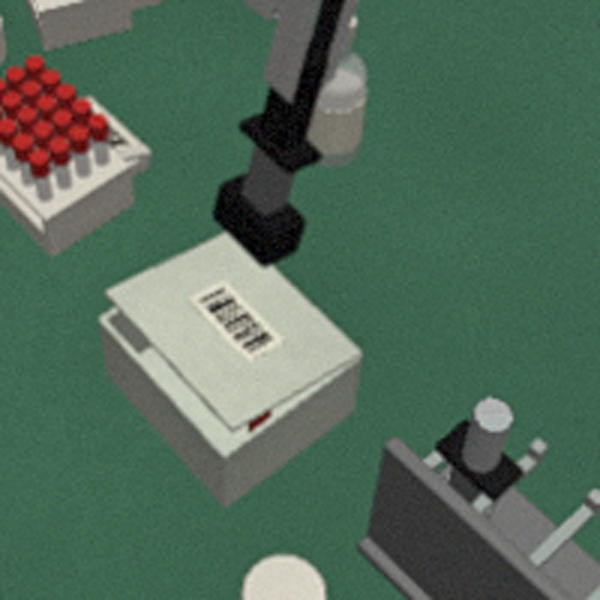

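Call:
move_arm(
  moves=[
    [[0.036,0.008,0.027,0,0,-0.004],[0.036,0.008,0.027,0,0,-0.004],[0.036,0.008,0.027,0,0,-0.004],[0.036,0.008,0.027,0,0,-0.004],[0.036,0.008,0.027,0,0,-0.004]],
  ],
)

```text
time: 16.05
eef_pos: [578.5, 118.4, 291.0]
orientation: [0.62, 0.775, 0.094, 0.078]
force: [0.9, -0.3, -2.6]
grip_width: 0.231
```

```bash
python3 -c "
from aim import aim
aim([625.5,128.5,96.5],.222,.245)"
```

```text
16.05 aim miss y,x -0.3768632861056986 0.7269290310442706 dist 76.76850396184025 ang 0.0044848224876214 dq 0.0018136864180074669
```

Call:
move_arm(
  moves=[
    [[0,0,0,0,0,0],[0,0,0,0,0,0],[0,0,0,0,0,0],[0,0,0,0,0,0],[0,0,0,0,0,0]],
  ],
)

```text
time: 16.55
eef_pos: [578.5, 118.5, 290.8]
orientation: [0.62, 0.775, 0.094, 0.078]
force: [-0.2, -1.3, -3.1]
grip_width: 0.232
```

Call:
move_arm(
  moves=[
    [[0,0,0,0,0,0],[0,0,0,0,0,0],[0,0,0,0,0,0],[0,0,0,0,0,0],[0,0,0,0,0,0]],
  ],
)

```text
time: 17.05
eef_pos: [578.5, 118.5, 290.8]
orientation: [0.62, 0.775, 0.094, 0.078]
force: [0.4, 0.7, -1.4]
grip_width: 0.227
```

Call:
move_arm(
  moves=[
    [[0,0,0,0,0,0],[0,0,0,0,0,0],[0,0,0,0,0,0],[0,0,0,0,0,0],[0,0,0,0,0,0]],
  ],
)

```text
time: 17.55
eef_pos: [578.5, 118.5, 290.8]
orientation: [0.62, 0.775, 0.094, 0.078]
force: [-0.7, -0.3, -1.7]
grip_width: 0.23
```

```bash
python3 -c "
from aim import aim
aim([625.5,128.5,96.5],.222,.245)
from chain import *
L=np.array([625.2,128.3,96.5]);n=-Rt(.222,.245)[:,2]
chain([(L+n*260,.222,.245),([500,240,385],.262,0),([417,379,335],.262,0),([417,379,197],.262,0)])"
```

```text
17.55 aim miss y,x -0.2804254809634084 0.6244351592100758 dist 76.57317687496024 ang 0.0043499936256432975 dq 0.0018594942664752886
17.55 [578.5 118.5 290.8] 0.23034009793086133 [ 0.17  0.1  -0.54  1.86  0.11  0.96 -0.18]
[564. 114. 349.] [-0.007, -0.006, -0.399, 0.0, 0.003, -0.0]
[500. 240. 385.] [0.91, -0.164, -0.29, 0.156, 0.003, -0.025]
[417. 379. 335.] [1.038, -0.294, 0.333, 0.0, 0.0, 0.0]
[417. 379. 197.] [0.0, 0.0, 0.92, 0.0, 0.0, 0.0]
```

Call:
move_arm(
  moves=[
    [[0,0,-0.12,0,0,0],[0,0,-0.25,0,0,0],[0,0,-0.4,0,0,0]],
  ],
)

```text
time: 17.85
eef_pos: [563.8, 115.5, 349.2]
orientation: [0.62, 0.775, 0.094, 0.078]
force: [0.7, -0.1, -2.9]
grip_width: 0.231
```

Call:
move_arm(
  moves=[
    [[0.18,-0.04,-0.08,0.04,0,-0.005],[0.36,-0.08,-0.15,0.08,0,-0.01],[0.54,-0.11,-0.2,0.12,0,-0.02],[0.73,-0.14,-0.25,0.15,0.003,-0.025],[0.91,-0.165,-0.29,0.156,0.003,-0.025]],
  ],
)

```text
time: 18.35
eef_pos: [500.7, 242.4, 384.6]
orientation: [0.61, 0.793, -0.002, 0.001]
force: [1.0, 0.1, -2.4]
grip_width: 0.232
```

Call:
move_arm(
  moves=[
    [[0.2,-0.12,0.05,0,0,0],[0.4,-0.2,0.1,0,0,0],[0.65,-0.27,0.2,0,0,0],[0.9,-0.29,0.3,0,0,0],[1,-0.29,0.33,0,0,0]],
  ],
)

```text
time: 18.85
eef_pos: [417.5, 377.7, 333.4]
orientation: [0.608, 0.794, -0.001, 0.001]
force: [0.7, -0.7, -2.3]
grip_width: 0.23
```

```bash
python3 -c "
from chain import *
chain([([417,378.3,250],.262,0),([417,378.3,195],.262,0)])"
```

```text
18.85 [417.5 377.7 333.4] 0.2299446070087364 [-0.21  0.22 -0.75  1.64  0.16  1.35 -0.73]
[417. 378. 250.] [0.007, -0.002, 0.556, -0.001, 0.002, 0.001]
[417. 378. 195.] [0.0, 0.0, 0.367, 0.0, 0.0, 0.0]
```

Call:
move_arm(
  moves=[
    [[0,0,0.22,0,0,0],[0.007,0,0.44,0,0,0],[0.007,0,0.66,0,0,0],[0.007,0,0.86,0,0.002,0],[0.007,0,0.92,0,0.002,0]],
  ],
)

```text
time: 19.35
eef_pos: [419.1, 374.2, 193.8]
orientation: [0.609, 0.793, -0.002, -0.0]
force: [0.3, -0.4, -2.1]
grip_width: 0.234
```

```bash
python3 snap.py w_r1; python3 -c "
from chain import *
chain([([518.4,405.6,195],.262,0)])"
```

```text
19.4 [419.3 374.4 194.1] 0.23438703743554207 [-0.24  0.33 -0.73  1.83  0.24  1.09 -0.8 ]
[518. 406. 195.] [0.031, 0.692, -0.008, -0.002, 0.001, -0.001]
```

View pics/w_r1.png

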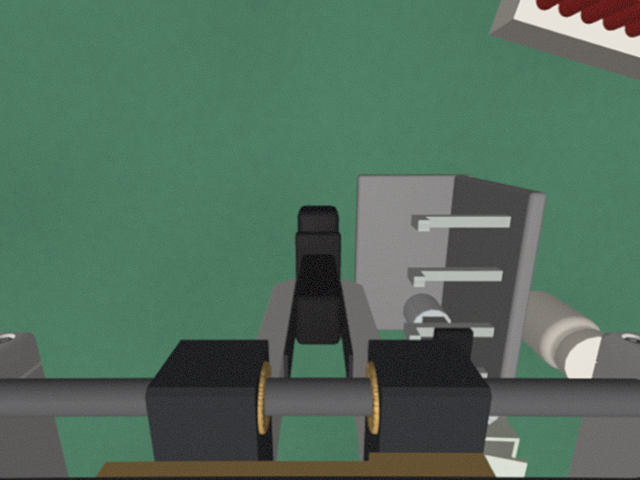

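Call:
move_arm(
  moves=[
    [[0.03,0.1,-0.01,0,0,0],[0.03,0.1,-0.01,0,0,0],[0.03,0.1,-0.01,0,0,0]],
  ],
)

```text
time: 19.7
eef_pos: [433.6, 384.1, 199.1]
orientation: [0.61, 0.793, 0.0, 0.0]
force: [0.0, -0.1, -2.8]
grip_width: 0.23
```

```bash
python3 -c "
from chain import *
chain([([518.4,405.6,195],.262,0)])"
```

```text
19.7 [433.6 384.1 199.1] 0.23034478411605994 [-0.25  0.35 -0.72  1.79  0.26  1.1  -0.8 ]
[518. 406. 195.] [-0.007, 0.584, 0.028, 0.001, 0.0, -0.001]
```

Call:
move_arm(
  moves=[
    [[-0.006,0.1,0.02,0,0,0],[-0.006,0.2,0.02,0,0,0],[-0.006,0.3,0.02,0,0,0],[-0.006,0.3,0.02,0,0,0]],
  ],
)

```text
time: 20.1
eef_pos: [479.5, 394.2, 194.8]
orientation: [0.61, 0.792, -0.0, 0.0]
force: [-0.1, -0.5, -2.6]
grip_width: 0.235
```

```bash
python3 -c "
from chain import *
chain([([518.4,405.6,195],.262,0)]);print(ctrl.read_state()['force'])"; python3 snap.py w_r2
```

```text
20.1 [479.5 394.2 194.8] 0.23452136441855093 [-0.26  0.42 -0.69  1.7   0.29  1.13 -0.78]
[518. 406. 195.] [0.007, 0.27, -0.001, 0.0, 0.0, -0.003]
[-0.11633891 -0.47826514 -2.59528265]
```

View pics/w_r2.png

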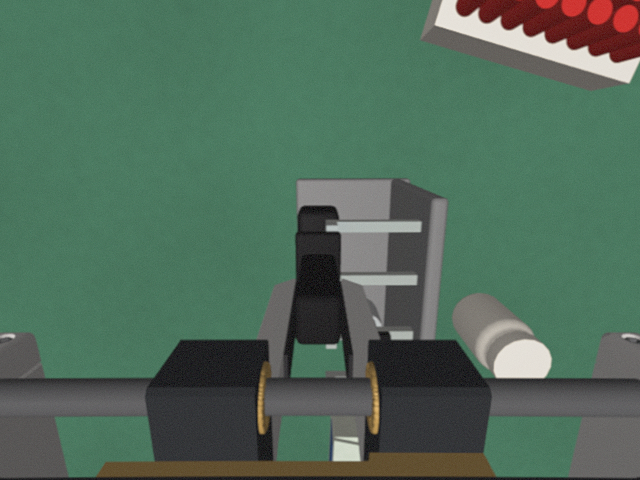

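Call:
move_arm(
  moves=[
    [[0.005,0.08,0,0,0,-0.002],[0.007,0.16,0,0,0,-0.003],[0.007,0.24,0,0,0,-0.003],[0.007,0.265,0,0,0,-0.003],[0.007,0.265,0,0,0,-0.003]],
  ],
)

```text
time: 20.65
eef_pos: [515.6, 405.6, 194.7]
orientation: [0.608, 0.794, -0.0, 0.0]
force: [0.0, -0.9, -1.2]
grip_width: 0.23
```

```bash
python3 -c "
from chain import *
chain([([518.4,405.6,168.5],.262,0)]);print(ctrl.read_state()['force'])"; python3 snap.py w_r3
```

```text
20.65 [515.6 405.6 194.7] 0.22966071031781263 [-0.27  0.48 -0.68  1.62  0.32  1.16 -0.76]
[518. 406. 168.] [-0.004, 0.018, 0.174, -0.0, 0.001, 0.001]
[ 0.01359825 -0.87298364 -1.19654686]
```

View pics/w_r3.png

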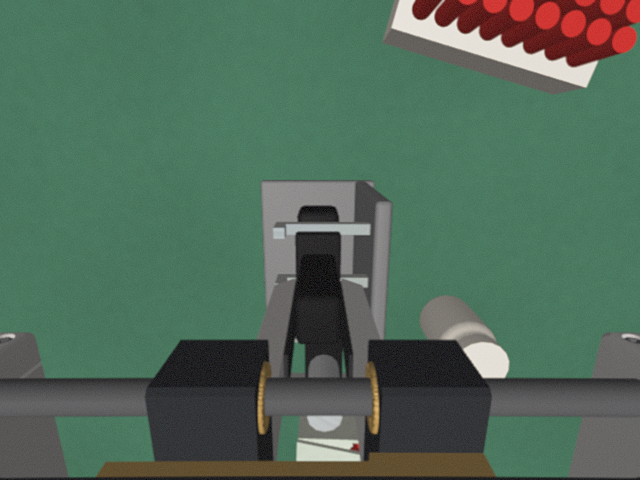

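Call:
move_arm(
  moves=[
    [[-0.003,0.018,0.04,0,0,0],[-0.003,0.018,0.08,0,0,0],[-0.003,0.018,0.12,0,0,0],[-0.003,0.018,0.155,0,0,0],[-0.003,0.018,0.165,0,0,0]],
  ],
)

```text
time: 21.2
eef_pos: [517.5, 405.4, 169.4]
orientation: [0.608, 0.794, -0.001, 0.0]
force: [0.3, -0.8, -2.4]
grip_width: 0.229
```

Call:
move_arm(
  moves=[
    [[0,0,0,0,0,0],[0,0,0,0,0,0]],
  ],
)

```text
time: 21.4
eef_pos: [517.9, 405.9, 170.5]
orientation: [0.608, 0.794, -0.0, 0.0]
force: [0.0, -0.1, -1.5]
grip_width: 0.234
```

```bash
python3 -c "
from chain import *
chain([([518.4,405.6,168.5],.262,0)]);print(ctrl.read_state()['force'])"; python3 snap.py w_r4
```

```text
21.4 [517.9 405.9 170.5] 0.23384065717852426 [-0.28  0.5  -0.67  1.64  0.34  1.12 -0.77]
[518. 406. 168.] [-0.003, 0.003, 0.013, 0.0, 0.001, 0.002]
[ 0.02014793 -0.14000417 -1.51152137]
```

View pics/w_r4.png

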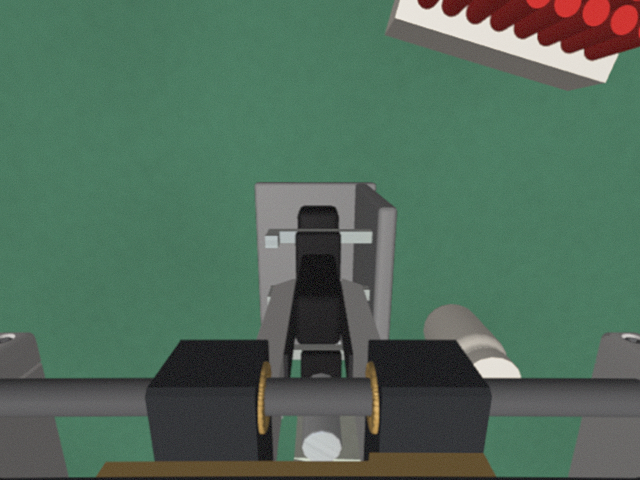

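Call:
move_arm(
  moves=[
    [[0,0,0.006,0,0,0],[0,0,0.013,0,0,0],[0,0,0.013,0,0,0],[0,0,0.013,0,0,0]],
  ],
)

```text
time: 21.85
eef_pos: [518.1, 405.8, 168.8]
orientation: [0.608, 0.794, -0.0, 0.001]
force: [-0.5, -2.8, 5.9]
grip_width: 0.23
```

Contact: the collar rests on the arms. Release gently.

Call:
move_arm(
  moves=[
    [[0,0,0,0,0,0],[0,0,0,0,0,0],[0,0,0,0,0,0],[0,0,0,0,0,0]],
  ],
  grip=0.42,
)

```text
time: 22.25
eef_pos: [517.9, 405.8, 168.2]
orientation: [0.608, 0.794, -0.0, 0.0]
force: [0.9, -0.3, -0.7]
grip_width: 0.421
```

```bash
python3 snap.py w_r5
```

```text
(no output)
```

View pics/w_r5.png

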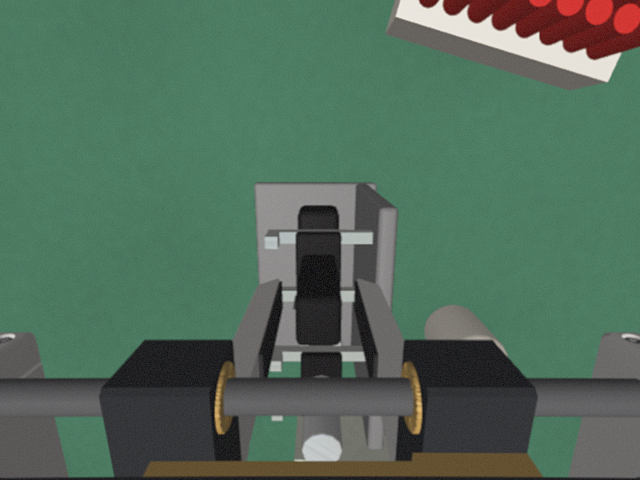

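The scanner hangs exactly as at the start (compare w_st5: head top at row ~207, lower edge ~345). Retreat straight up.

Call:
move_arm(
  moves=[
    [[0,0,-0.1,0,0,0],[0,0,-0.25,0,0,0],[0,0,-0.45,0,0,0],[0,0,-0.65,0,0,0],[0,0,-0.9,0,0,0]],
  ],
)

```text
time: 22.8
eef_pos: [517.4, 405.6, 305.0]
orientation: [0.607, 0.794, -0.001, 0.0]
force: [0.5, 0.9, 0.8]
grip_width: 0.424
```

Call:
move_arm(
  moves=[
    [[0,0,-0.2,0,0,0],[0,-0.3,-0.2,0,0,0],[0,-0.6,-0.2,0,0,0],[0,-0.9,-0.2,0,0,0],[0,-0.9,-0.2,0,0,0]],
  ],
)

```text
time: 23.3
eef_pos: [382.7, 370.6, 335.4]
orientation: [0.606, 0.796, 0.0, 0.002]
force: [1.0, -0.4, 0.3]
grip_width: 0.423
```

```bash
python3 - <<'E'
from h import *
t=ctrl.camera('top');s=ctrl.camera('scene')
cv2.imwrite('pics/tE.png',t);cv2.imwrite('pics/sE.png',s)
t0=cv2.imread('pics/top0.png');s0=cv2.imread('pics/scene0.png')
f=lambda im:cv2.resize(im[300:420,360:480],None,fx=3,fy=3)
cv2.imwrite('pics/cmpE.png',np.hstack([f(s0),f(s)]))
d=cv2.absdiff(s,s0).max(2)>40; d=cv2.morphologyEx(d.astype(np.uint8),cv2.MORPH_OPEN,np.ones((3,3))); print([tuple(r) for r in cv2.connectedComponentsWithStats(d)[2]][1:])
d=cv2.absdiff(t,t0).max(2)>40; d=cv2.morphologyEx(d.astype(np.uint8),cv2.MORPH_OPEN,np.ones((3,3))); print([tuple(r) for r in cv2.connectedComponentsWithStats(d)[2]][1:])
print(ctrl.read_state()['eef_pos'],ctrl.read_state()['time'])
E
```

```text
[(np.int32(311), np.int32(0), np.int32(17), np.int32(11), np.int32(100)), (np.int32(328), np.int32(0), np.int32(36), np.int32(25), np.int32(338)), (np.int32(337), np.int32(0), np.int32(3), np.int32(2), np.int32(6)), (np.int32(504), np.int32(1), np.int32(7), np.int32(5), np.int32(30)), (np.int32(586), np.int32(0), np.int32(29), np.int32(13), np.int32(302)), (np.int32(619), np.int32(0), np.int32(8), np.int32(26), np.int32(91)), (np.int32(627), np.int32(0), np.int32(13), np.int32(22), np.int32(230)), (np.int32(504), np.int32(7), np.int32(3), np.int32(3), np.int32(9)), (np.int32(314), np.int32(11), np.int32(4), np.int32(6), np.int32(24)), (np.int32(519), np.int32(11), np.int32(36), np.int32(12), np.int32(231)), (np.int32(512), np.int32(16), np.int32(106), np.int32(229), np.int32(7835)), (np.int32(322), np.int32(18), np.int32(5), np.int32(8), np.int32(33)), (np.int32(340), np.int32(21), np.int32(5), np.int32(8), np.int32(35)), (np.int32(324), np.int32(29), np.int32(3), np.int32(7), np.int32(21)), (np.int32(345), np.int32(31), np.int32(7), np.int32(4), np.int32(25)), (np.int32(345), np.int
[... 1273 characters left out ...]
2(9))]
[(np.int32(0), np.int32(240), np.int32(184), np.int32(240), np.int32(14186)), (np.int32(61), np.int32(253), np.int32(3), np.int32(3), np.int32(9)), (np.int32(88), np.int32(323), np.int32(4), np.int32(4), np.int32(16)), (np.int32(0), np.int32(391), np.int32(90), np.int32(89), np.int32(4203)), (np.int32(51), np.int32(436), np.int32(5), np.int32(4), np.int32(17)), (np.int32(92), np.int32(449), np.int32(3), np.int32(3), np.int32(9)), (np.int32(77), np.int32(459), np.int32(4), np.int32(4), np.int32(14)), (np.int32(190), np.int32(475), np.int32(18), np.int32(5), np.int32(72)), (np.int32(91), np.int32(476), np.int32(3), np.int32(3), np.int32(9))]
[387.1152192  370.61468121 334.99236519] 23.4
```

View pics/cmpE.png

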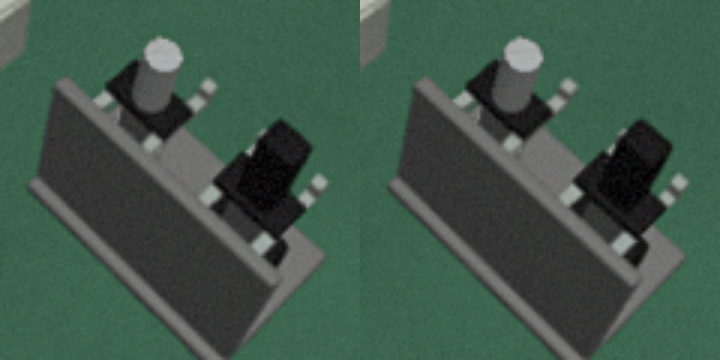

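View pics/sE.png

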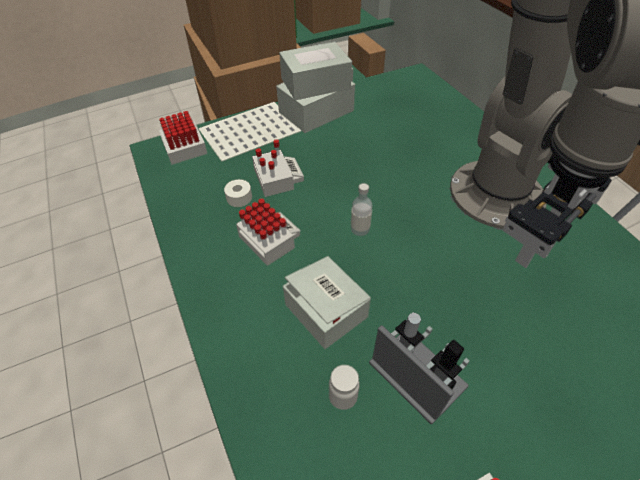

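The scanner is back on its bracket, identical to the start. The torch and everything else are unchanged, and the only image differences are the robot itself.

Call:
move_arm(
  moves=[
    [[0,0,0,0,0,0],[0,0,0,0,0,0],[0,0,0,0,0,0],[0,0,0,0,0,0],[0,0,0,0,0,0]],
  ],
)

```text
time: 23.9
eef_pos: [387.7, 370.7, 333.1]
orientation: [0.608, 0.794, -0.0, 0.0]
force: [-0.4, 0.1, 0.4]
grip_width: 0.419
```

```bash
python3 -c "
from rig import ctrl
print(ctrl.hand_in())"
```

```text
the job is handed in; nothing more can be done
None
```

I lifted the scanner off its bracket and scanned the five-tube rack's label, then the one on the carton flap. I hung the scanner back on the same bracket, let go, and handed in at about 24 s of the 72 s. The hand-in gave no verdict.

| Label | Hold | Distance (mm) | Aim error (mm) | Square to my measured normal within |
|---|---|---|---|---|
| Five-tube rack | about 1.5–2 s | 75 | under 1 | 0.003 rad |
| Carton flap | about 1.5–2 s | 77 | under 1 | 0.005 rad |

These figures are relative to my camera measurements of each label. The wrist camera at each scan pose agreed with them to about 1 mm, with the bars parallel to the window.

- **Flap tilt:** this is the least certain value. Different measurements gave 0.19 to 0.26 rad; the 0.19 included a corner clipped in one picture. I used 0.245, so the flap scan could be off square by a few hundredths of a radian.
- **Final check:** the scanner looks the same on its bracket as at the start. The scene and top pictures, compared before and after, differ only where the robot is. The torch, bottle, jar, roll and flap show no change, and the gripper was clear of everything.

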